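# Lay the coffee tray: boards down, cups turned up on them

## Task

Lay the coffee tray: for every eight-sided cup that is drying mouth-down on the worktop, first lay one wooden serving board from the pile flat on the floor of the tray, inside its rails, then turn the cup mouth-up and stand it in the round well of a board there, one cup to a board. A board must be lying on the tray before its cup goes on it. Leave the tray standing flat on the worktop and do not push or knock over the other things standing around.

Things in the scene. Friction and masses are not known exactly. Their poses are not given: they have to be found in the camera images.
- tray: acacia-wood tray, 166 x 340 mm (its x by its y), loose, 0.8 kg; origin at the centre of its underside, z up. Flat floor 8 mm above the origin, 150 x 324 mm inside; rails 8 mm thick, tops 28 mm above the origin. Three boards fit side by side, long sides along the tray's x, about 105 mm apart along its y, with room for fingers between
- board_a: oblong light-wood serving board, 130 mm (its x) x 70 mm (its y) x 16 mm high, 0.12 kg; origin at the centre of its underside, z up. A 10 mm plate (z = 6 to 16 mm) on two low feet, 44 mm wide, under its ends: grip the plate across its 70 mm. The three boards start in one pile, 16 mm apart in height (the highest is the top one); a board not needed may stay there
- board_a_well (a point): centre of the floor of the round well in the top of board_a, 59 mm across and 3 mm deep, nearer one end: at (-23, 0, 13) mm in the board's frame
- board_b: oblong light-wood serving board, 130 mm (its x) x 70 mm (its y) x 16 mm high, 0.12 kg; origin at the centre of its underside, z up. A 10 mm plate (z = 6 to 16 mm) on two low feet, 44 mm wide, under its ends: grip the plate across its 70 mm. The three boards start in one pile, 16 mm apart in height (the highest is the top one); a board not needed may stay there
- board_b_well (a point): centre of the floor of the round well in the top of board_b, 59 mm across and 3 mm deep, nearer one end: at (-23, 0, 13) mm in the board's frame
- board_c: oblong light-wood serving board, 130 mm (its x) x 70 mm (its y) x 16 mm high, 0.12 kg; origin at the centre of its underside, z up. A 10 mm plate (z = 6 to 16 mm) on two low feet, 44 mm wide, under its ends: grip the plate across its 70 mm. The three boards start in one pile, 16 mm apart in height (the highest is the top one); a board not needed may stay there
- board_c_well (a point): centre of the floor of the round well in the top of board_c, 59 mm across and 3 mm deep, nearer one end: at (-23, 0, 13) mm in the board's frame
- cup_a: white ceramic cup without handle, eight-sided, tapering, hollow (wall 4.5, bottom 6 mm), 58 mm high, 0.13 to 0.21 kg, 60 mm across the flats at the mouth, 50 at the foot. Origin at the centre of the MOUTH's rim, z from mouth to foot: up at the start, straight down when right way up. Flat sides face its x and y axes and midway between; laid on one it does not roll. Absent: None
- cup_a_foot (a point): centre of the underside of cup_a's foot, at (0, 0, 58) mm in the cup's frame; it fits the well at any turn
- cup_b: white ceramic cup without handle, eight-sided, tapering, hollow (wall 4.5, bottom 6 mm), 58 mm high, 0.13 to 0.21 kg, 60 mm across the flats at the mouth, 50 at the foot. Origin at the centre of the MOUTH's rim, z from mouth to foot: up at the start, straight down when right way up. Flat sides face its x and y axes and midway between; laid on one it does not roll. Absent: None
- cup_b_foot (a point): centre of the underside of cup_b's foot, at (0, 0, 58) mm in the cup's frame; it fits the well at any turn
- cup_c: white ceramic cup without handle, eight-sided, tapering, hollow (wall 4.5, bottom 6 mm), 58 mm high, 0.13 to 0.21 kg, 60 mm across the flats at the mouth, 50 at the foot. Origin at the centre of the MOUTH's rim, z from mouth to foot: up at the start, straight down when right way up. Flat sides face its x and y axes and midway between; laid on one it does not roll. Absent: None
- cup_c_foot (a point): centre of the underside of cup_c's foot, at (0, 0, 58) mm in the cup's frame; it fits the well at any turn
- timer: round grey and white kitchen timer, 62 mm across, 57 mm high, standing among the cups; bystander; origin at the centre of its underside
- sugar_jar: glass sugar jar with lid, 62 mm across, 77 mm high; bystander; origin at the centre of its underside
- salt_shaker: salt shaker, 44 mm across, 90 mm high; bystander; origin at the centre of its underside
- pepper_shaker: pepper shaker, 44 mm across, 90 mm high; bystander; origin at the centre of its underside
- teaspoon_1: teaspoon lying on the worktop, 130 x 27 x 11 mm; bystander; origin at its middle, underside
Mind the look-alikes: they are no part of the job. What is shaped like the cup_a but orange is not meant. Leave any green look-alike of the cup_b alone.

How it is judged (in metres and radians):
On the way:
1. a first board lies flat on the tray floor (((x of board_a in the frame of tray between -0.05 and 0.05 m and y of board_a in the frame of tray between -0.14 and 0.14 m and z of board_a in the frame of tray between 0.004 and 0.012 m and angle between the z axis of board_a and the z axis of tray, either way round below 0.04 rad) or (x of board_b in the frame of tray between -0.05 and 0.05 m and y of board_b in the frame of tray between -0.14 and 0.14 m and z of board_b in the frame of tray between 0.004 and 0.012 m and angle between the z axis of board_b and the z axis of tray, either way round below 0.04 rad) or (x of board_c in the frame of tray between -0.05 and 0.05 m and y of board_c in the frame of tray between -0.14 and 0.14 m and z of board_c in the frame of tray between 0.004 and 0.012 m and angle between the z axis of board_c and the z axis of tray, either way round below 0.04 rad))), for 0.2 s.
At the end, for the whole second after the job is handed in: Every cup present stands mouth-up (within 2.4 degrees), at rest, its foot within 5 mm of the centre of the floor of a board's well, over the tray inside its rails and 17 to 25 mm above the tray's underside (21 when all lies flat); the tray stands flat on the worktop ((distance between cup_a_foot and board_a_well below 0.005 m or distance between cup_a_foot and board_b_well below 0.005 m or distance between cup_a_foot and board_c_well below 0.005 m) and angle between each of cup_a, cup_b, cup_c's own z axis and vertical above 3.1 rad and x of cup_a_foot in the frame of tray between -0.07 and 0.07 m and y of cup_a_foot in the frame of tray between -0.155 and 0.155 m and z of cup_a_foot in the frame of tray between 0.017 and 0.025 m and linear speed of each of cup_a, cup_b, cup_c below 0.02 m/s and (distance between cup_b_foot and board_a_well below 0.005 m or distance between cup_b_foot and board_b_well below 0.005 m or distance between cup_b_foot and board_c_well below 0.005 m) and x of cup_b_foot in the frame of tray between -0.07 and 0.07 m and y of cup_b_foot in the frame of tray between -0.155 and 0.155 m and z of cup_b_foot in the frame of tray between 0.017 and 0.025 m and (distance between cup_c_foot and board_a_well below 0.005 m or distance between cup_c_foot and board_b_well below 0.005 m or distance between cup_c_foot and board_c_well below 0.005 m) and x of cup_c_foot in the frame of tray between -0.07 and 0.07 m and y of cup_c_foot in the frame of tray between -0.155 and 0.155 m and z of cup_c_foot in the frame of tray between 0.017 and 0.025 m and angle between tray's own z axis and vertical below 0.03 rad and height (world z) of tray below 0.004 m); the robot touches nothing.
It fails at once if a cup is stood mouth-up on a board that does not lie on the tray (((distance between cup_a_foot and board_a_well below 0.008 m or distance between cup_a_foot and board_b_well below 0.008 m or distance between cup_a_foot and board_c_well below 0.008 m) and angle between cup_a's own z axis and vertical above 2.9 rad and (x of cup_a_foot in the frame of tray below -0.07 m or x of cup_a_foot in the frame of tray above 0.07 m or y of cup_a_foot in the frame of tray below -0.155 m or y of cup_a_foot in the frame of tray above 0.155 m or z of cup_a_foot in the frame of tray above 0.03 m)) or ((distance between cup_b_foot and board_a_well below 0.008 m or distance between cup_b_foot and board_b_well below 0.008 m or distance between cup_b_foot and board_c_well below 0.008 m) and angle between cup_b's own z axis and vertical above 2.9 rad and (x of cup_b_foot in the frame of tray below -0.07 m or x of cup_b_foot in the frame of tray above 0.07 m or y of cup_b_foot in the frame of tray below -0.155 m or y of cup_b_foot in the frame of tray above 0.155 m or z of cup_b_foot in the frame of tray above 0.03 m)) or ((distance between cup_c_foot and board_a_well below 0.008 m or distance between cup_c_foot and board_b_well below 0.008 m or distance between cup_c_foot and board_c_well below 0.008 m) and angle between cup_c's own z axis and vertical above 2.9 rad and (x of cup_c_foot in the frame of tray below -0.07 m or x of cup_c_foot in the frame of tray above 0.07 m or y of cup_c_foot in the frame of tray below -0.155 m or y of cup_c_foot in the frame of tray above 0.155 m or z of cup_c_foot in the frame of tray above 0.03 m))).
It fails at once if a bystander on the worktop is pushed more than 3 cm or knocked over ((distance of timer from where it was at the start of the episode above 0.03 m or angle between timer's own z axis and vertical above 0.5 rad) or (distance of sugar_jar from where it was at the start of the episode above 0.03 m or angle between sugar_jar's own z axis and vertical above 0.5 rad) or (distance of salt_shaker from where it was at the start of the episode above 0.03 m or angle between salt_shaker's own z axis and vertical above 0.5 rad) or (distance of pepper_shaker from where it was at the start of the episode above 0.03 m or angle between pepper_shaker's own z axis and vertical above 0.5 rad) or (distance of teaspoon_1 from where it was at the start of the episode above 0.03 m or angle between teaspoon_1's own z axis and vertical above 0.5 rad)).
Of cup_a, cup_b, cup_c only 2 to 3 are there at a start; the rules pass over those that are not, and their reading is None.
At some moment in a run one of cup_a, cup_b, cup_c may be knocked a few centimetres aside while the robot is not near it.
It also fails if it takes over 210 s, if anything falls off the work surface, if the arm or the gripper's body presses on something with over 40 N, if the wrist force passes 120 N, or if a joint passes its speed limit or range.

## Robot

A 7-joint arm with a two-finger parallel gripper is mounted at the origin on a cart in front of the work surface, level with it; the furniture and walls round the work are solid. World frame = base frame: x ahead of the robot, y to its left, z up, the work surface at z = 0. Lengths are in mm, angles in rad, forces in N, time in s.
With the tool pointing down it reaches from about 400 to 875 mm from the base axis. Payload 4.4 kg.
Tool frame: the origin (TCP) lies on the centre line of the jaws, within the pads' length; the fingertips stand 19 mm ahead of it and the grasp point (between the pads) is the TCP; z points along the fingers, y is the line along which they close (so a half turn about z gives the same grasp; the last joint's range is limited). The gripper opens to 85 mm and grips with 20 to 120 N. Pads are 22 mm wide; open, the fingers measure 114 mm over their backs; the gripper's body (76 mm by 85 mm) begins 54 mm behind the grasp point. The pads swing forward as they close: fully open they stand 13 mm farther back than shut.
Start: joints at [1.18, 0.628, 0.038, 1.517, -0.027, 0.996, -0.02], TCP at [207.455, -616.02, 250.313] pointing down, gripper open.
Joint ranges: [-3.06, 3.06], [-0.37, 2.12], [-1.25, 1.32], [0.18, 2.47], [-1.1, 4.24], [0.23, 1.98], [-2.94, 2.94]. Speed limits (rad/s): [2.57, 2.57, 3.14, 3.14, 3.14, 3.14, 3.14].

## Interface

Orientations are given as [roll, pitch, yaw] about the fixed x, y, z axes, in that order (R = Rz(yaw) Ry(pitch) Rx(roll)).
In Python, from cell import ctrl, viewer, silhouettes gives the robot as it stands.
- The arm moves only by the shell command python3 -m creep 'ROWS'. ROWS is JSON, a list of rows, each an object with "jaw": the gripper command: -1 is shut, 1 is fully open, values between are in proportion; "xyz": the shift along the tool's x, y, z in mm, a list of three; "angular": the turn, a rotation vector about the tool's x, y, z in rad, a list of three. In form: [{"jaw": jaw, "xyz": [tx, ty, tz], "angular": [rx, ry, rz]}, ...]. A call has 1 to 12 rows; each row is the pose to reach, as a shift and turn from the pose commanded when the call began, along the tool's axes at that moment; what a row does not reach only later rows make up. A row lasts 1/8 s, in which the tool goes at most 62.5 mm and 10.7 degrees, less where a joint would pass 70% of its speed; a pose out of reach is approached as far as the arm can. A call with a gripper value outside its range is refused whole. The fingers move at their own pace and stop on an object; the grip force is fixed at half the most. Time passes only in rows, so rows that repeat a pose let the fingers close. It gives the time, the measured TCP pose, the force, the opening and the grip force at its end, in the units of the state.
- ctrl.read_state(): the state, without advancing time (a new reading comes with each control period).
- viewer.get_image(name): name is "scene" or "top" or "wrist"; returns (picture, depth): 480x640x3 uint8, red, green, blue; 480x640 float32, mm along the optical axis (not along the pixel's ray), 0 where there is no reading.
- viewer.camera_model(name): a dict with "fx", "fy", "cx", "cy" (pixels), "dist" ([k1, k2, p1, p2, k3] as OpenCV has them; the pictures are not rectified), "T" (4x4, takes a point from camera to world coordinates). Camera axes: x right, y down, z forward; pixel columns grow to the right and rows downward; lengths in mm; the calibration is good to about 2 mm. A picture is of the moment at which its call begins: read the wrist's pose just before it. camera_model takes no time and is no camera call; for the wrist camera it gives the pose at the moment of the call.
- ctrl.finish_job(): hands the job in; it is judged then, once.
Trained networks look in the newest picture that a camera, given by its name, has taken for a name from the list of things; names that differ only in an ending like _2 or _b are one class to them, and where a whole thing is asked for, a point or a joint stands for the part that bears it (a point fixed in the world has none). Each returns a list of dicts, best first, with "score" (0 to 1); they miss things now and then, are a little off and sometimes report something else, mostly with a low value. They report only what shows in the picture. A call takes as long as a camera call. They do not tell look-alikes from the thing itself.
- silhouettes(camera, target): "pixels" (480x640 bool, what is visible of it) and "xy" ([column, row] in pixels, amid what is visible of it).
The state is a dict: "clock": time; "qpos": joint angles; "qd": joint speeds; "tau": joint torques, N m; "eef_pos": TCP position; "tool_rot": TCP orientation; "force": force on the tool from outside, world axes, zero at the start; "torque": the same for the moment, N m; "width": finger opening in mm; "gripper_force": force on a finger pad.
Only numpy, scipy, OpenCV 4.12 (cv2) and the standard library are available. Lean on these libraries where they do the work, as an engineer would, in place of code of your own. Each camera call takes 0.05 s, during which the arm holds its last target. There are 200 camera calls.

## Working session

There is one attempt and no reset: what is moved stays moved. The work goes in short steps, Python scripts to look and compute and a shell command to move; the robot and the scene stay as the last step left them, time stands still between calls to the robot, and variables do not carry over. Pictures are saved under pics/ and viewed, at most 14 in all, crops included, and the job is handed in when it is done.

```bash
ls; mkdir -p pics
python3 - <<'E'
from cell import ctrl, viewer, silhouettes
import cv2, numpy as np
np.set_printoptions(precision=3,suppress=True)
s=ctrl.read_state(); print({k:s[k] for k in('clock','eef_pos','tool_rot','force','width')})
for n in('scene','top'):
    im,d=viewer.get_image(n); cv2.imwrite(f'pics/{n}0.png',im[:,:,::-1]); m=viewer.camera_model(n); print(n,m['fx'],m['dist'],m['T'])
m=viewer.camera_model('wrist');print(m)
E
```

```text
pics
{'clock': 0.0, 'eef_pos': array([ 207.248, -615.434,  249.393]), 'tool_rot': array([-3.14 ,  0.   ,  0.325]), 'force': array([-0.313,  0.924,  0.047]), 'width': 85.30112233696308}
scene 469.4978236605091 [-0.017  0.     0.     0.     0.   ] [[  -0.475   -0.648    0.595 -198.654]
 [  -0.88     0.354   -0.317  350.2  ]
 [  -0.005   -0.674   -0.738 1007.533]
 [   0.       0.       0.       1.   ]]
top 528.4317315254323 [0.015 0.    0.    0.    0.   ] [[   0.001   -0.998    0.067  477.389]
 [  -1.      -0.002   -0.02   -37.325]
 [   0.02    -0.067   -0.998 1441.28 ]
 [   0.       0.       0.       1.   ]]
{'fx': 402.93070487562017, 'fy': 402.93070487562017, 'cx': 311.589157866161, 'cy': 245.22515440173436, 'dist': array([-0.004,  0.   ,  0.   ,  0.   ,  0.   ]), 'T': array([[   0.319,   -0.907,   -0.275,  276.213],
       [  -0.948,   -0.306,   -0.091, -592.718],
       [  -0.002,    0.29 ,   -0.957,  372.604],
       [   0.   ,    0.   ,    0.   ,    1.   ]])}
```

View pics/top0.png

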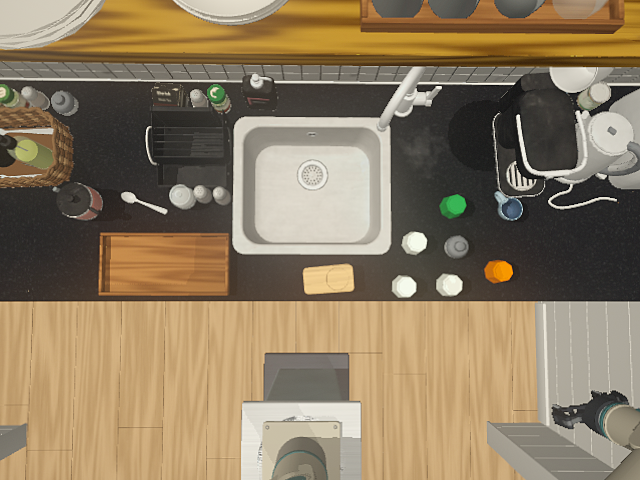

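View pics/scene0.png

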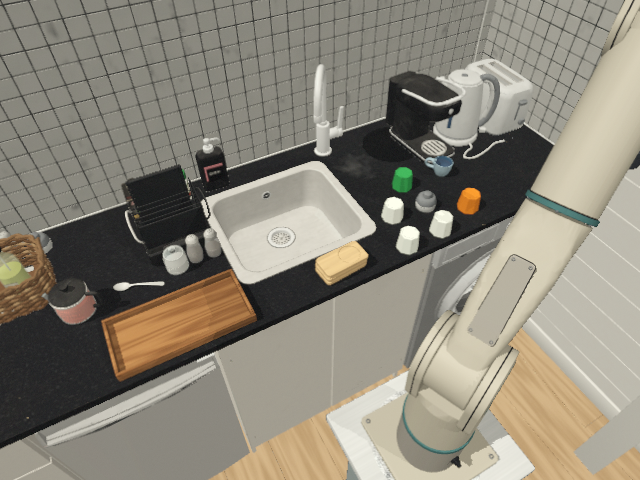

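Top picture: white cups at (414,243), (404,286) and (449,285); look-alikes are green (453,206) and orange (499,271), and the grey timer is at (456,246). The board pile is at (328,279) with its well towards the right (340,278), and the tray is at (164,264). I choose the three white ones.

```bash
cat > h.py <<'E'
from cell import ctrl, viewer, silhouettes
import cv2, numpy as np, json
from scipy.spatial.transform import Rotation as R
np.set_printoptions(precision=2,suppress=True)
def cloud(n):
    im,d=viewer.get_image(n); m=viewer.camera_model(n)
    K=np.array([[m['fx'],0,m['cx']],[0,m['fy'],m['cy']],[0,0,1]])
    u,v=np.meshgrid(np.arange(640.),np.arange(480.))
    p=cv2.undistortPoints(np.stack([u,v],-1).reshape(-1,1,2),K,np.array(m['dist'])).reshape(480,640,2)
    P=np.dstack([p*d[...,None],d])@m['T'][:3,:3].T+m['T'][:3,3]
    P[d==0]=np.nan
    return im,P
def rect(pts):
    (c,s,a)=cv2.minAreaRect(pts[:,:2].astype(np.float32)); return np.array(c),s,a
def delta(xyz,rpy):
    """tool-frame shift and rotvec from the present (measured) pose to the target"""
    s=ctrl.read_state(); A=R.from_euler('xyz',s['tool_rot']); B=R.from_euler('xyz',rpy)
    return A.inv().apply(np.array(xyz)-s['eef_pos']), (A.inv()*B).as_rotvec()
E
python3 - <<'E'
from h import *
im,P=cloud('top'); cv2.imwrite('pics/crop0.png',cv2.resize(im[190:310,290:530,::-1],None,fx=3,fy=3))
for t in ('cup_a','board_a','tray','timer','salt_shaker','sugar_jar','teaspoon_1'):
    for o in silhouettes('top',t):
        q=P[o['pixels']]; q=q[~np.isnan(q[:,2])]; zt=np.percentile(q[:,2],90)
        top=q[q[:,2]>zt-5]; c,s,a=rect(top)
        hsv=cv2.cvtColor(im,cv2.COLOR_RGB2HSV)[o['pixels']]
        print(t,round(o['score'],2),np.round(o['xy']),len(q),'ztop %.1f'%zt,'rect',c,np.round(s,1),round(a,1),'med',np.median(top,0),'S',np.median(hsv[:,1]))
g=P[262:296,235:300]; print('table z',np.nanmedian(g[...,2]))
for u,v in [(391,150),(391,250),(300,253),(300,298),(440,150)]: print(u,v,P[v,u])
E
```

```text
cup_a 0.95 [447. 284.] 473 ztop 59.4 rect [ 465.27 -396.44] [50.8 47.1] 89.8 med [ 465.24 -397.71   57.28] S 20.0
cup_a 0.94 [412. 240.] 458 ztop 59.2 rect [ 577.6  -302.66] [52.8 49.6] 75.6 med [ 578.13 -301.69   56.93] S 17.0
cup_a 0.78 [498. 272.] 548 ztop 58.8 rect [ 500.5 -528.2] [50.1 52.9] 62.1 med [ 499.49 -529.13   56.56] S 253.0
cup_a 0.77 [401. 288.] 411 ztop 59.4 rect [ 459.91 -272.87] [47. 50.] 0.2 med [ 459.88 -273.48   57.11] S 15.5
cup_a 0.7 [454. 203.] 503 ztop 59.0 rect [ 677.63 -410.14] [50.1 50.6] 56.6 med [ 679.06 -409.11   56.9 ] S 173.0
board_a 0.89 [325. 277.] 1238 ztop 50.1 rect [479.4  -70.13] [ 68.8 129.7] 4.4 med [480.63 -56.91  47.6 ] S 102.0
tray 0.96 [162. 263.] 8120 ztop 24.8 rect [519.39 366.89] [341.  167.7] 89.9 med [530.71 376.03  26.66] S 157.0
tray 0.32 [402. 289.] 418 ztop 59.4 rect [ 459.91 -274.31] [47.  52.8] 0.2 med [ 459.88 -274.17   57.12] S 16.0
timer 0.68 [446. 284.] 475 ztop 59.4 rect [ 465.25 -396.41] [47.1 50.7] 0.1 med [ 465.24 -397.71   57.28] S 20.0
timer 0.57 [459. 242.] 440 ztop 53.6 rect [ 567.04 -418.7 ] [24.6 26.3] 27.5 med [ 566.59 -417.79   54.1 ] S 12.0
salt_shaker 0.54 [220. 196.] 213 ztop 87.5 rect [700.11 213.1 ] [23.6 24. ] 89.5 med [701.06 212.6   85.93] S 27.0
sugar_jar 0.57 [179. 196.] 525 ztop 70.5 rect [701.5  310.98] [47.1 60.5] 26.2 med [697.82 316.5   68.35] S 18.0
teaspoon_1 0.74 [136. 202.] 241 ztop 9.5 rect [682.28 431.33] [125.5  24.3] 64.8 med [685.89 432.77   6.96] S 19.0
teaspoon_1 0.53 [222. 196.] 205 ztop 87.5 rect [700.11 213.1 ] [23.6 24. ] 89.5 med [701.06 212.6   85.93] S 27.0
table z -0.9237587292867602
391 150 [ 834.48 -245.42    2.07]
391 250 [ 556.97 -242.57    7.85]
300 253 [548.88   5.31  -1.76]
300 298 [426.53   4.83  -2.01]
440 150 [ 835.6  -381.98    0.05]
```

View pics/crop0.png

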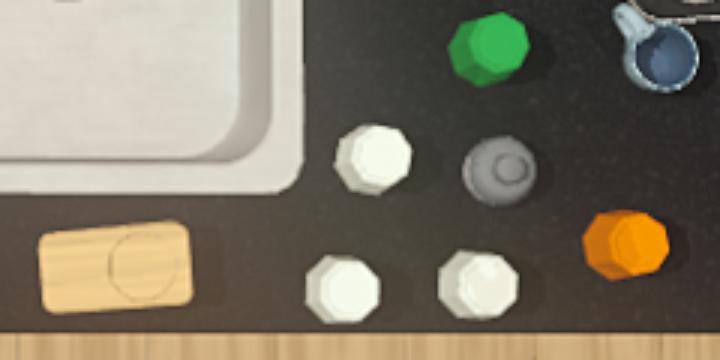

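The crop confirms three white cups at crop pixels (373,158), (343,288) and (480,285). The boards' well is at the right end, crop (143,265).

```bash
cat > go.py <<'E'
# go.py x y z yaw_deg [lean_deg about tool y]  -> rows' shift (mm) and turn (rad) from the present pose
import sys; from h import *
a=list(map(float,sys.argv[1:]))
B=R.from_euler('z',a[3],degrees=True)*R.from_euler('x',180,degrees=True)*R.from_euler('y',a[4] if len(a)>4 else 0,degrees=True)
s=ctrl.read_state(); A=R.from_euler('xyz',s['tool_rot'])
print('shift',A.inv().apply(np.array(a[:3])-s['eef_pos']),'turn',np.round((A.inv()*B).as_rotvec(),4),'at',s['eef_pos'],'q',s['qpos'],'w',round(s['width'],1),'t',s['clock'])
E
python3 go.py 479.4 -70.1 200 94.4
```

```text
shift [ 431.92 -430.55   50.35] turn [-0.   -0.   -1.32] at [ 207.45 -615.98  250.27] q [ 1.18  0.63  0.04  1.52 -0.03  1.   -0.02] w 85.3 t 0.5
```

```bash
R='1'; python3 -m creep '[{"jaw":1,"xyz":[432,-430.5,50],"angular":[0,0,-1.32]},{"jaw":1,"xyz":[432,-430.5,50],"angular":[0,0,-1.32]},{"jaw":1,"xyz":[432,-430.5,50],"angular":[0,0,-1.32]},{"jaw":1,"xyz":[432,-430.5,50],"angular":[0,0,-1.32]},{"jaw":1,"xyz":[432,-430.5,50],"angular":[0,0,-1.32]},{"jaw":1,"xyz":[432,-430.5,50],"angular":[0,0,-1.32]},{"jaw":1,"xyz":[432,-430.5,50],"angular":[0,0,-1.32]},{"jaw":1,"xyz":[432,-430.5,50],"angular":[0,0,-1.32]},{"jaw":1,"xyz":[432,-430.5,50],"angular":[0,0,-1.32]},{"jaw":1,"xyz":[432,-430.5,50],"angular":[0,0,-1.32]},{"jaw":1,"xyz":[432,-430.5,50],"angular":[0,0,-1.32]},{"jaw":1,"xyz":[432,-430.5,50],"angular":[0,0,-1.32]}]'; python3 go.py 479.4 -70.1 50 94.4
python3 - <<'E'
from h import *
im,P=cloud('wrist'); cv2.imwrite('pics/w1.png',im[:,:,::-1])
z=P[...,2]; m=(abs(z-48)<5)&(abs(P[...,0]-480)<90)&(abs(P[...,1]+70)<110)
q=P[m]; print(len(q),rect(q),np.median(q[:,2]))
E
```

```text
clock: 2.0
eef_pos: [479.2, -70.7, 200.3]
tool_rot: [-3.141, 0.001, 1.645]
force: [0.0, -0.9, -0.6]
width: 85.3
gripper_force: 0.0
shift [  0.74   0.36 150.3 ] turn [-0.  0. -0.] at [479.18 -70.75 200.31] q [ 0.32  0.48 -0.33  2.02  0.24  0.68 -0.09] w 85.3 t 2.0
17208 (array([477.75, -72.92]), (70.22881317138672, 130.37132263183594), 4.022576332092285) 47.23132587628851
```

View pics/w1.png

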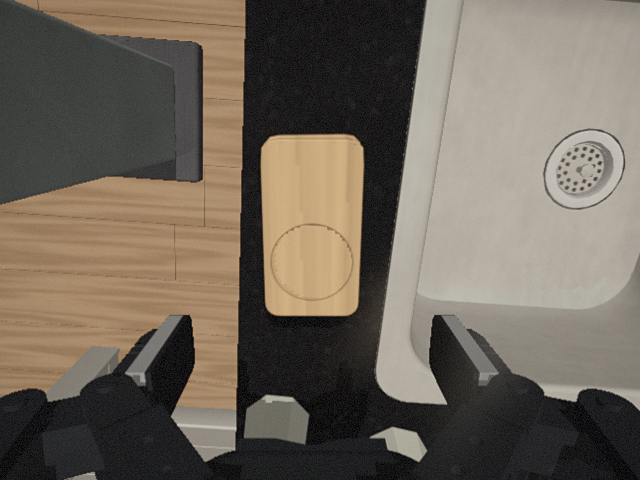

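Wrist picture: the pile is at (312,225) with the well ring at (312,262) towards -y, between the open fingers. I'll go down on it.

```bash
python3 -m creep '[{"jaw":1,"xyz":[-0.7,-0.5,120],"angular":[0,0,0]},{"jaw":1,"xyz":[-0.7,-0.5,120],"angular":[0,0,0]},{"jaw":1,"xyz":[-0.7,-0.5,150],"angular":[0,0,0]},{"jaw":1,"xyz":[-0.7,-0.5,150],"angular":[0,0,0]},{"jaw":0.3,"xyz":[-0.7,-0.5,150],"angular":[0,0,0]},{"jaw":-1,"xyz":[-0.7,-0.5,150],"angular":[0,0,0]},{"jaw":-1,"xyz":[-0.7,-0.5,150],"angular":[0,0,0]},{"jaw":-1,"xyz":[-0.7,-0.5,150],"angular":[0,0,0]},{"jaw":-1,"xyz":[-0.7,-0.5,100],"angular":[0,0,0]},{"jaw":-1,"xyz":[-0.7,-0.5,50],"angular":[0,0,0]},{"jaw":-1,"xyz":[-0.7,-0.5,50],"angular":[0,0,0]}]'; python3 go.py 514 262 130 180
python3 - <<'E'
from h import *
im,P=cloud('wrist'); cv2.imwrite('pics/w2.png',im[:,:,::-1])
im,P=cloud('top'); m=(P[...,2]>22)&(abs(P[...,0]-480)<60)&(abs(P[...,1]+70)<90)
print('pile/held tops',np.unique(np.round(P[m][:,2]/4)*4,return_counts=True))
# tray: rails
m=(P[...,2]>14)&(abs(P[...,0]-519)<110)&(abs(P[...,1]-367)<200); print('tray',rect(P[m]))
m2=(P[...,2]>4)&(abs(P[...,0]-519)<110)&(abs(P[...,1]-367)<200); print('tray',rect(P[m2]))
E
```

```text
clock: 3.42
eef_pos: [482.1, -71.4, 154.5]
tool_rot: [3.132, 0.002, 1.644]
force: [0.1, -0.1, -1.9]
width: 68.2
gripper_force: 79.6
shift [330.2   55.93  24.48] turn [ 0.01  0.01 -1.5 ] at [482.14 -71.39 154.5 ] q [ 0.3   0.56 -0.31  2.06  0.31  0.56 -0.15] w 68.2 t 3.425
pile/held tops (array([140., 144., 148., 152., 184., 192., 196., 208., 228., 232., 236.,
       240., 244., 248., 444., 468., 484., 488., 492., 496., 500., 504.,
       508., 512., 516., 520., 524., 528., 532., 536., 540., 544., 548.,
       552., 556., 560., 564., 568., 572., 576., 580., 584., 588., 592.,
       596., 600., 604., 608., 612., 616., 620., 624., 628., 632., 636.,
       640., 644., 648., 652., 656., 660.]), array([  1,  39,  91,  38,   1,   2,   1,   1,   4,   9,   1,   7,  20,
         7,   2,   1,   2,   9,  23,  42,  43,  77,  86, 102, 143,  82,
        39,  34,  49,  95,  77,  96, 110, 143, 190,  79,  76,  74,  77,
        87,  79,  69,  89,  68,  83,  72,  92,  58,  84,  77,  80,  81,
        70,  64,  69,  58,  65,  37,  33,  20,   3]))
tray (array([519.57, 367.39]), (342.3711853027344, 168.20004272460938), 89.93315887451172)
tray (array([522.86, 367.02]), (207.76461791992188, 399.067626953125), 0.1795930713415146)
```

View pics/w2.png

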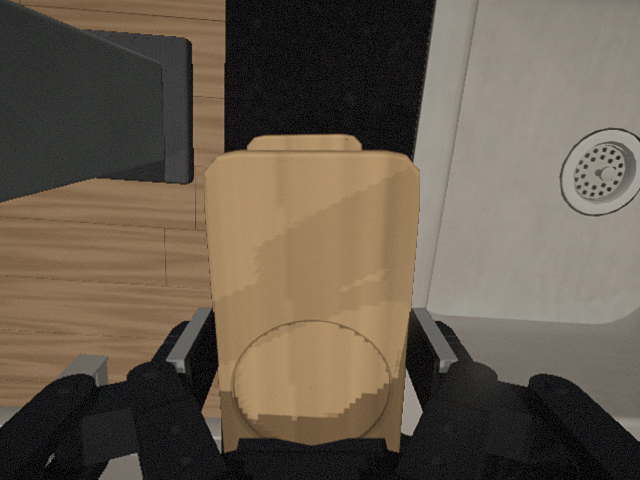

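Wrist picture: only the top board is held (well ring at (312,385)); the next board stays below, its edge visible at (303,142). Carry it to the tray.

```bash
python3 go.py 519.5 470 110 180; python3 -c "
from h import *
im,P=cloud('wrist'); q=P[180:300,260:360].reshape(-1,3); print('held top z',np.nanmedian(q[:,2]), 'edges', np.nanmedian(P[200:210,260:270,2]),np.nanmedian(P[200:210,350:360,2]),np.nanmedian(P[300:310,300:320,2]))"
```

```text
shift [537.06  79.55  40.94] turn [ 0.   0.  -1.5] at [479.38 -71.42 151.16] q [ 0.3   0.56 -0.3   2.06  0.31  0.56 -0.15] w 68.2 t 3.525
held top z 146.00048908988938 edges 146.12054144242376 146.1117331530126 145.60209897267112
```

```bash
python3 -m creep '[{"jaw":-1,"xyz":[537,79.5,41],"angular":[0,0,-1.5]},{"jaw":-1,"xyz":[537,79.5,41],"angular":[0,0,-1.5]},{"jaw":-1,"xyz":[537,79.5,41],"angular":[0,0,-1.5]},{"jaw":-1,"xyz":[537,79.5,41],"angular":[0,0,-1.5]},{"jaw":-1,"xyz":[537,79.5,41],"angular":[0,0,-1.5]},{"jaw":-1,"xyz":[537,79.5,41],"angular":[0,0,-1.5]},{"jaw":-1,"xyz":[537,79.5,41],"angular":[0,0,-1.5]},{"jaw":-1,"xyz":[537,79.5,41],"angular":[0,0,-1.5]},{"jaw":-1,"xyz":[537,79.5,41],"angular":[0,0,-1.5]},{"jaw":-1,"xyz":[537,79.5,41],"angular":[0,0,-1.5]},{"jaw":-1,"xyz":[537,79.5,41],"angular":[0,0,-1.5]},{"jaw":-1,"xyz":[537,79.5,41],"angular":[0,0,-1.5]}]'; python3 go.py 519.5 470 30 180
```

```text
clock: 5.08
eef_pos: [519.2, 468.3, 108.5]
tool_rot: [-3.139, -0.0, -3.14]
force: [0.3, 0.0, -1.0]
width: 68.0
gripper_force: 79.6
shift [-0.35  1.87 78.45] turn [-0. -0.  0.] at [519.18 468.33 108.46] q [-0.44  0.93 -0.63  1.46  0.63  0.95  0.32] w 68.0 t 5.075
```

```bash
python3 -m creep '[{"jaw":-1,"xyz":[0,1,60],"angular":[0,0,0]},{"jaw":-1,"xyz":[0,1,60],"angular":[0,0,0]},{"jaw":-1,"xyz":[0,1,72],"angular":[0,0,0]},{"jaw":-1,"xyz":[0,1,78],"angular":[0,0,0]},{"jaw":-1,"xyz":[0,1,78],"angular":[0,0,0]}]'; python3 go.py 519.5 470 30 180;python3 -m creep '[{"jaw":-1,"xyz":[0,0,1.5],"angular":[0,0,0]},{"jaw":-1,"xyz":[0,0,1.5],"angular":[0,0,0]}]'
```

```text
clock: 5.7
eef_pos: [519.0, 471.7, 32.1]
tool_rot: [3.141, 0.001, -3.139]
force: [0.5, 0.2, -1.1]
width: 68.0
gripper_force: 79.6
shift [-0.49 -1.67  2.1 ] turn [0. 0. 0.] at [519.01 471.67  32.1 ] q [-0.47  1.03 -0.59  1.48  0.69  0.84  0.27] w 68.0 t 5.7
clock: 5.95
eef_pos: [518.8, 471.7, 30.3]
tool_rot: [3.141, 0.001, -3.138]
force: [0.1, 0.3, -1.0]
width: 68.4
gripper_force: 79.6
```

```bash
python3 -m creep '[{"jaw":-1,"xyz":[0,0,1.5],"angular":[0,0,0]},{"jaw":-1,"xyz":[0,0,1.5],"angular":[0,0,0]}]';python3 -m creep '[{"jaw":0.4,"xyz":[0,0,0],"angular":[0,0,0]},{"jaw":0.83,"xyz":[0,0,0],"angular":[0,0,0]},{"jaw":0.83,"xyz":[0,0,0],"angular":[0,0,0]},{"jaw":0.83,"xyz":[0,0,0],"angular":[0,0,0]},{"jaw":0.83,"xyz":[0,0,-60],"angular":[0,0,0]},{"jaw":1,"xyz":[0,0,-120],"angular":[0,0,0]},{"jaw":1,"xyz":[0,0,-140],"angular":[0,0,0]},{"jaw":1,"xyz":[0,0,-140],"angular":[0,0,0]}]'; python3 go.py 478.5 -71.5 150 94
python3 - <<'E'
from h import *
im,P=cloud('wrist'); cv2.imwrite('pics/w3.png',im[:,:,::-1])
m=(abs(P[...,2]-23)<4)&(abs(P[...,0]-519)<72)&(abs(P[...,1]-470)<60); print(rect(P[m]),np.median(P[m][:,2]))
E
```

```text
clock: 6.2
eef_pos: [518.7, 471.8, 28.7]
tool_rot: [3.141, 0.0, -3.138]
force: [-1.6, 0.2, 1.8]
width: 68.2
gripper_force: 80.1
clock: 7.2
eef_pos: [519.2, 472.0, 169.7]
tool_rot: [3.14, 0.002, -3.139]
force: [0.4, -0.4, -1.8]
width: 85.6
gripper_force: 0.0
shift [  42.3  -543.38   18.74] turn [0.  0.  1.5] at [519.18 471.97 169.72] q [-0.43  0.87 -0.67  1.42  0.58  1.05  0.35] w 85.6 t 7.2
(array([519.14, 482.24]), (143.42027282714844, 95.52274322509766), 0.0017572580836713314) 21.513166671386784
```

```bash
python3 -m creep '[{"jaw":1,"xyz":[42,-543.5,20],"angular":[0,0,1.5]},{"jaw":1,"xyz":[42,-543.5,20],"angular":[0,0,1.5]},{"jaw":1,"xyz":[42,-543.5,20],"angular":[0,0,1.5]},{"jaw":1,"xyz":[42,-543.5,20],"angular":[0,0,1.5]},{"jaw":1,"xyz":[42,-543.5,20],"angular":[0,0,1.5]},{"jaw":1,"xyz":[42,-543.5,20],"angular":[0,0,1.5]},{"jaw":1,"xyz":[42,-543.5,20],"angular":[0,0,1.5]},{"jaw":1,"xyz":[42,-543.5,20],"angular":[0,0,1.5]},{"jaw":1,"xyz":[42,-543.5,20],"angular":[0,0,1.5]},{"jaw":1,"xyz":[42,-543.5,20],"angular":[0,0,1.5]},{"jaw":1,"xyz":[42,-543.5,20],"angular":[0,0,1.5]},{"jaw":1,"xyz":[42,-543.5,20],"angular":[0,0,1.5]}]'
python3 - <<'E'
from h import *
im,P=cloud('wrist')
m=(abs(P[...,2]-31.5)<4)&(abs(P[...,0]-480)<70)&(abs(P[...,1]+70)<90); print('wrist pile',rect(P[m]))
im,P=cloud('top'); cv2.imwrite('pics/t3.png',cv2.resize(im[215:315,80:240,::-1],None,fx=5,fy=5))
m=(abs(P[...,2]-24)<4)&(abs(P[...,0]-519)<66)&(abs(P[...,1]-472)<50); print('tray board',rect(P[m]))
m=(P[...,2]>14)&(abs(P[...,0]-519)<110)&(abs(P[...,1]-367)<200); print('tray',rect(P[m]))
E
python3 go.py 478.5 -71.5 34 94
```

```text
clock: 8.75
eef_pos: [478.1, -70.6, 147.7]
tool_rot: [-3.141, -0.001, 1.647]
force: [-0.2, 1.2, 0.1]
width: 85.3
gripper_force: 0.0
wrist pile (array([478.83, -70.37]), (70.16381072998047, 130.61134338378906), 5.082552909851074)
tray board (array([519.31, 470.64]), (70.74222564697266, 130.70472717285156), 89.5158920288086)
tray (array([519.36, 366.89]), (342.3431091308594, 167.82009887695312), 89.93614196777344)
shift [ -0.85   0.1  114.08] turn [-0.   -0.    0.01] at [478.38 -70.73 148.08] q [ 0.31  0.57 -0.32  2.06  0.33  0.55 -0.17] w 85.3 t 8.85
```

View pics/t3.png

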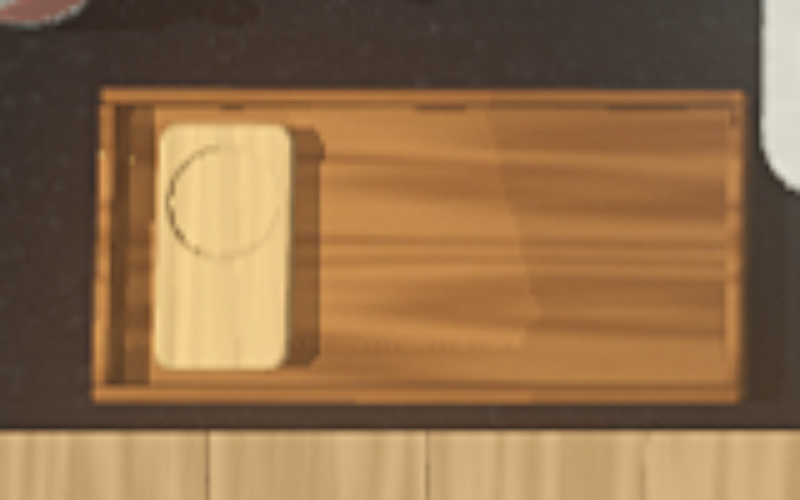

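The first board lies flat at the tray's left end, crop (222,245), its well (222,200) away from the robot. Next the second board.

```bash
python3 -m creep '[{"jaw":1,"xyz":[0,0,60],"angular":[0,0,0]},{"jaw":1,"xyz":[0,0,110],"angular":[0,0,0]},{"jaw":1,"xyz":[0,0,114],"angular":[0,0,0]},{"jaw":1,"xyz":[0,0,114],"angular":[0,0,0]},{"jaw":0.3,"xyz":[0,0,114],"angular":[0,0,0]},{"jaw":-1,"xyz":[0,0,114],"angular":[0,0,0]},{"jaw":-1,"xyz":[0,0,114],"angular":[0,0,0]},{"jaw":-1,"xyz":[0,0,114],"angular":[0,0,0]},{"jaw":-1,"xyz":[0,0,60],"angular":[0,0,0]},{"jaw":-1,"xyz":[0,0,10],"angular":[0,0,0]},{"jaw":-1,"xyz":[0,0,10],"angular":[0,0,0]},{"jaw":-1,"xyz":[0,0,10],"angular":[0,0,0]}]'; python3 go.py 519.5 367 110 180;python3 -c "
from h import *
im,P=cloud('wrist'); s=ctrl.read_state(); print('rel held z',np.nanmedian(P[180:300,260:360,2])-s['eef_pos'][2]); m=(abs(P[...,2]-15)<5)&(abs(P[...,0]-480)<70)&(abs(P[...,1]+70)<90); print(m.sum(), rect(P[m]) if m.sum() else '')"
```

```text
clock: 10.35
eef_pos: [478.3, -72.6, 139.2]
tool_rot: [3.14, 0.001, 1.644]
force: [0.2, -0.1, -2.4]
width: 68.5
gripper_force: 69.7
shift [435.47  73.18  28.95] turn [ 0.   0.  -1.5] at [478.34 -72.64 139.2 ] q [ 0.32  0.59 -0.33  2.07  0.36  0.53 -0.2 ] w 68.5 t 10.35
rel held z -4.993300139076155
852 (array([473.48,  -7.99]), (64.93816375732422, 4.864975452423096), 5.063932418823242)
```

```bash
python3 -m creep '[{"jaw":-1,"xyz":[435.5,73,20],"angular":[0,0,-1.5]},{"jaw":-1,"xyz":[435.5,73,20],"angular":[0,0,-1.5]},{"jaw":-1,"xyz":[435.5,73,20],"angular":[0,0,-1.5]},{"jaw":-1,"xyz":[435.5,73,20],"angular":[0,0,-1.5]},{"jaw":-1,"xyz":[435.5,73,20],"angular":[0,0,-1.5]},{"jaw":-1,"xyz":[435.5,73,20],"angular":[0,0,-1.5]},{"jaw":-1,"xyz":[435.5,73,20],"angular":[0,0,-1.5]},{"jaw":-1,"xyz":[435.5,73,20],"angular":[0,0,-1.5]},{"jaw":-1,"xyz":[435.5,73,20],"angular":[0,0,-1.5]},{"jaw":-1,"xyz":[435.5,73,20],"angular":[0,0,-1.5]},{"jaw":-1,"xyz":[435.5,73,20],"angular":[0,0,-1.5]},{"jaw":-1,"xyz":[435.5,73,20],"angular":[0,0,-1.5]}]'; python3 go.py 519.5 367 29 180
```

```text
clock: 11.9
eef_pos: [519.3, 366.8, 118.5]
tool_rot: [-3.141, 0.0, -3.14]
force: [-0.3, -0.4, -2.1]
width: 68.4
gripper_force: 69.6
shift [-0.15  0.2  89.49] turn [-0.  0.  0.] at [519.31 366.84 118.49] q [-0.27  0.86 -0.68  1.66  0.67  0.87  0.34] w 68.4 t 11.9
```

```bash
python3 -m creep '[{"jaw":-1,"xyz":[0,0,60],"angular":[0,0,0]},{"jaw":-1,"xyz":[0,0,70],"angular":[0,0,0]},{"jaw":-1,"xyz":[0,0,82],"angular":[0,0,0]},{"jaw":-1,"xyz":[0,0,86],"angular":[0,0,0]},{"jaw":-1,"xyz":[0,0,88],"angular":[0,0,0]},{"jaw":-1,"xyz":[0,0,89],"angular":[0,0,0]},{"jaw":-1,"xyz":[0,0,90],"angular":[0,0,0]},{"jaw":-1,"xyz":[0,0,90],"angular":[0,0,0]}]';python3 -m creep '[{"jaw":0.4,"xyz":[0,0,0],"angular":[0,0,0]},{"jaw":0.83,"xyz":[0,0,0],"angular":[0,0,0]},{"jaw":0.83,"xyz":[0,0,0],"angular":[0,0,0]},{"jaw":0.83,"xyz":[0,0,0],"angular":[0,0,0]},{"jaw":0.83,"xyz":[0,0,-60],"angular":[0,0,0]},{"jaw":1,"xyz":[0,0,-120],"angular":[0,0,0]},{"jaw":1,"xyz":[0,0,-120],"angular":[0,0,0]}]'; python3 go.py 478.5 -72.6 120 94.7
```

```text
clock: 12.9
eef_pos: [519.2, 368.2, 29.6]
tool_rot: [3.141, 0.001, -3.138]
force: [-1.7, -1.2, 5.4]
width: 68.4
gripper_force: 70.4
clock: 13.78
eef_pos: [521.0, 370.4, 153.5]
tool_rot: [3.135, 0.007, -3.139]
force: [-0.2, 0.2, -0.4]
width: 85.2
gripper_force: 0.0
shift [  44.06 -443.06   30.24] turn [0.01 0.   1.49] at [521.04 370.38 153.46] q [-0.26  0.82 -0.71  1.63  0.64  0.93  0.37] w 85.2 t 13.775
```

```bash
python3 -m creep '[{"jaw":1,"xyz":[44,-441.5,20],"angular":[0,0,1.49]},{"jaw":1,"xyz":[44,-441.5,20],"angular":[0,0,1.49]},{"jaw":1,"xyz":[44,-441.5,20],"angular":[0,0,1.49]},{"jaw":1,"xyz":[44,-441.5,20],"angular":[0,0,1.49]},{"jaw":1,"xyz":[44,-441.5,20],"angular":[0,0,1.49]},{"jaw":1,"xyz":[44,-441.5,20],"angular":[0,0,1.49]},{"jaw":1,"xyz":[44,-441.5,20],"angular":[0,0,1.49]},{"jaw":1,"xyz":[44,-441.5,20],"angular":[0,0,1.49]},{"jaw":1,"xyz":[44,-441.5,20],"angular":[0,0,1.49]},{"jaw":1,"xyz":[44,-441.5,20],"angular":[0,0,1.49]},{"jaw":1,"xyz":[44,-441.5,20],"angular":[0,0,1.49]},{"jaw":1,"xyz":[44,-441.5,20],"angular":[0,0,1.49]}]'
python3 - <<'E'
from h import *
im,P=cloud('wrist')
m=(abs(P[...,2]-15.5)<4)&(abs(P[...,0]-480)<70)&(abs(P[...,1]+70)<90); print('wrist pile',rect(P[m]))
im,P=cloud('top')
m=(abs(P[...,2]-24)<4)&(abs(P[...,0]-519)<66)&(abs(P[...,1]-367)<50); print('tray board2',rect(P[m]))
E
python3 go.py 478.5 -71.5 20 94
```

```text
clock: 15.28
eef_pos: [476.5, -73.2, 128.3]
tool_rot: [3.142, -0.0, 1.657]
force: [0.3, 0.4, 0.5]
width: 85.4
gripper_force: 0.0
wrist pile (array([480.27, -70.88]), (70.27411651611328, 130.1145477294922), 5.732669353485107)
tray board2 (array([518.07, 367.56]), (70.9855728149414, 128.05714416503906), 89.97427368164062)
shift [  1.93   2.19 108.33] turn [ 0.   -0.    0.02] at [476.47 -73.62 128.33] q [ 0.32  0.61 -0.33  2.08  0.39  0.51 -0.21] w 85.4 t 15.375
```

```bash
python3 -m creep '[{"jaw":1,"xyz":[2,3.5,60],"angular":[0,0,0]},{"jaw":1,"xyz":[2,3.5,104],"angular":[0,0,0]},{"jaw":1,"xyz":[2,3.5,108],"angular":[0,0,0]},{"jaw":1,"xyz":[2,3.5,108],"angular":[0,0,0]},{"jaw":0.3,"xyz":[2,3.5,108],"angular":[0,0,0]},{"jaw":-1,"xyz":[2,3.5,108],"angular":[0,0,0]},{"jaw":-1,"xyz":[2,3.5,108],"angular":[0,0,0]},{"jaw":-1,"xyz":[2,3.5,108],"angular":[0,0,0]},{"jaw":-1,"xyz":[2,3.5,60],"angular":[0,0,0]},{"jaw":-1,"xyz":[2,3.5,0],"angular":[0,0,0]},{"jaw":-1,"xyz":[2,3.5,0],"angular":[0,0,0]},{"jaw":-1,"xyz":[2,3.5,0],"angular":[0,0,0]}]'; python3 go.py 519.5 264.5 110 180;python3 -c "
from h import *
im,P=cloud('wrist'); s=ctrl.read_state(); print('rel held z',np.nanmedian(P[180:300,260:360,2])-s['eef_pos'][2])"
```

```text
clock: 16.88
eef_pos: [479.7, -72.4, 129.4]
tool_rot: [3.14, 0.001, 1.654]
force: [-0.1, -0.3, -1.6]
width: 67.9
gripper_force: 74.7
shift [332.48  67.59  19.15] turn [ 0.    0.   -1.49] at [479.71 -72.43 129.36] q [ 0.34  0.61 -0.36  2.08  0.42  0.52 -0.25] w 67.9 t 16.875
rel held z -7.002459955290107
```

```bash
python3 -m creep '[{"jaw":-1,"xyz":[332.5,67.5,14],"angular":[0,0,-1.49]},{"jaw":-1,"xyz":[332.5,67.5,14],"angular":[0,0,-1.49]},{"jaw":-1,"xyz":[332.5,67.5,14],"angular":[0,0,-1.49]},{"jaw":-1,"xyz":[332.5,67.5,14],"angular":[0,0,-1.49]},{"jaw":-1,"xyz":[332.5,67.5,14],"angular":[0,0,-1.49]},{"jaw":-1,"xyz":[332.5,67.5,14],"angular":[0,0,-1.49]},{"jaw":-1,"xyz":[332.5,67.5,14],"angular":[0,0,-1.49]},{"jaw":-1,"xyz":[332.5,67.5,14],"angular":[0,0,-1.49]},{"jaw":-1,"xyz":[332.5,67.5,14],"angular":[0,0,-1.49]},{"jaw":-1,"xyz":[332.5,67.5,14],"angular":[0,0,-1.49]},{"jaw":-1,"xyz":[332.5,67.5,14],"angular":[0,0,-1.49]},{"jaw":-1,"xyz":[332.5,67.5,14],"angular":[0,0,-1.49]}]'; python3 go.py 519.5 264.5 31 180
```

```text
clock: 18.42
eef_pos: [519.1, 265.2, 114.4]
tool_rot: [-3.141, 0.0, -3.139]
force: [-0.8, 0.8, -1.0]
width: 67.9
gripper_force: 74.7
shift [-0.37 -0.7  83.4 ] turn [-0.  0.  0.] at [519.1  265.21 114.4 ] q [-0.08  0.82 -0.72  1.81  0.73  0.8   0.39] w 67.9 t 18.425
```

```bash
python3 -m creep '[{"jaw":-1,"xyz":[0,-1,60],"angular":[0,0,0]},{"jaw":-1,"xyz":[0,-1,70],"angular":[0,0,0]},{"jaw":-1,"xyz":[0,-1,78],"angular":[0,0,0]},{"jaw":-1,"xyz":[0,-1,81],"angular":[0,0,0]},{"jaw":-1,"xyz":[0,-1,82],"angular":[0,0,0]},{"jaw":-1,"xyz":[0,-1,83],"angular":[0,0,0]},{"jaw":-1,"xyz":[0,-1,83],"angular":[0,0,0]},{"jaw":-1,"xyz":[0,-1,83.5],"angular":[0,0,0]}]';python3 -m creep '[{"jaw":0.4,"xyz":[0,0,0],"angular":[0,0,0]},{"jaw":0.8,"xyz":[0,0,0],"angular":[0,0,0]},{"jaw":0.8,"xyz":[0,0,0],"angular":[0,0,0]},{"jaw":0.8,"xyz":[0,0,0],"angular":[0,0,0]},{"jaw":0.8,"xyz":[0,0,-60],"angular":[0,0,0]},{"jaw":1,"xyz":[0,0,-120],"angular":[0,0,0]},{"jaw":1,"xyz":[0,0,-180],"angular":[0,0,0]},{"jaw":1,"xyz":[0,0,-240],"angular":[0,0,0]},{"jaw":1,"xyz":[0,0,-260],"angular":[0,0,0]}]'; python3 go.py 480 -20 290 90; python3 go.py 470 -110 290 80 -40
```

```text
clock: 19.42
eef_pos: [519.5, 264.5, 31.3]
tool_rot: [3.141, 0.001, -3.138]
force: [-0.2, 0.9, 1.9]
width: 68.1
gripper_force: 75.3
clock: 20.55
eef_pos: [519.9, 265.6, 294.9]
tool_rot: [3.138, 0.005, -3.138]
force: [0.3, -0.1, -0.6]
width: 85.2
gripper_force: 0.0
shift [  40.89 -285.45    3.79] turn [0.01 0.   1.57] at [519.92 265.57 294.9 ] q [ 0.02  0.61 -0.88  1.64  0.51  1.13  0.57] w 85.2 t 20.55
shift [  51.18 -375.42    3.45] turn [ 0.61 -0.51  1.67] at [519.92 265.57 294.9 ] q [ 0.02  0.61 -0.88  1.64  0.51  1.13  0.57] w 85.2 t 20.55
```

```bash
cat > kin.py <<'E'
import numpy as np, itertools
from scipy.optimize import least_squares
from scipy.spatial.transform import Rotation as R
Ry=lambda a:R.from_euler('y',a).as_matrix(); Rz=lambda a:R.from_euler('z',a).as_matrix()
def fk(q,p,s):
    d1,L1,L2,L3,e1,e2,e3,c,c7=p; z=np.array([0,0,1.]); x=np.array([1.,0,0])
    A=Rz(s[0]*q[0]+c)@Ry(q[1]); t=d1*z+A@(L1*z+e1*x)
    A=A@Rz(s[1]*q[2])@Ry(q[3]); t=t+A@(L2*z+e2*x)
    A=A@Rz(s[2]*q[4])@Ry(q[5]); t=t+A@(L3*z+e3*x)
    return t,A@Rz(s[3]*q[6]+c7)
E
python3 - <<'E'
from kin import *
from h import ctrl
D=[([1.18,.628,.038,1.517,-.027,.996,-.02],[207.455,-616.02,250.3],[np.pi,0,.325]),
([.32,.48,-.33,2.02,.24,.68,-.09],[479.18,-70.75,200.31],[-3.141,.001,1.645]),
([-.44,.93,-.63,1.46,.63,.95,.32],[519.18,468.33,108.46],[-3.139,0,-3.14]),
([-.47,1.03,-.59,1.48,.69,.84,.27],[519,471.7,32.1],[3.141,.001,-3.139]),
([.34,.61,-.36,2.08,.42,.52,-.25],[479.7,-72.4,129.4],[3.14,.001,1.654]),
([-.08,.82,-.72,1.81,.73,.80,.39],[519.1,265.2,114.4],[-3.141,0,-3.139])]
s=ctrl.read_state(); D.append((s['qpos'],s['eef_pos'],s['tool_rot']))
best=None
for sg in itertools.product([1,-1],repeat=4):
  for c7 in(0,1.57,3.14,-1.57):
    def f(p):
        o=[]
        for q,t,r in D:
            a,B=fk(q,p,sg); o+=list(a-t)+list(100*(B-R.from_euler('xyz',r).as_matrix()).ravel())
        return np.array(o)
    r=least_squares(f,[340,400,400,300,0,0,0,0,c7])
    if best is None or r.cost<best[0]: best=(r.cost,sg,r.x,np.abs(r.fun).max())
print(best)
import json; json.dump([list(best[2]),list(best[1])],open('kin.json','w'))
E
```

```text
(np.float64(94.04050876303462), (-1, -1, -1, -1), array([-218.51,  557.45,  386.19, -239.7 ,   13.21,   13.74,    1.18,
         -0.04,    1.53]), np.float64(6.9244368144462385))
```

```bash
python3 go.py 500 -20 330 90 30
```

```text
shift [  20.68 -285.39  -36.1 ] turn [-0.4   0.41  1.54] at [519.92 265.57 294.9 ] q [ 0.02  0.61 -0.88  1.64  0.51  1.13  0.57] w 85.2 t 20.55
```

```bash
python3 -m creep '[{"jaw":1,"xyz":[20,-285,-36],"angular":[-0.4,0.41,1.54]},{"jaw":1,"xyz":[20,-285,-36],"angular":[-0.4,0.41,1.54]},{"jaw":1,"xyz":[20,-285,-36],"angular":[-0.4,0.41,1.54]},{"jaw":1,"xyz":[20,-285,-36],"angular":[-0.4,0.41,1.54]},{"jaw":1,"xyz":[20,-285,-36],"angular":[-0.4,0.41,1.54]},{"jaw":1,"xyz":[20,-285,-36],"angular":[-0.4,0.41,1.54]},{"jaw":1,"xyz":[20,-285,-36],"angular":[-0.4,0.41,1.54]},{"jaw":1,"xyz":[20,-285,-36],"angular":[-0.4,0.41,1.54]},{"jaw":1,"xyz":[20,-285,-36],"angular":[-0.4,0.41,1.54]},{"jaw":1,"xyz":[20,-285,-36],"angular":[-0.4,0.41,1.54]},{"jaw":1,"xyz":[20,-285,-36],"angular":[-0.4,0.41,1.54]}]'
cat > fit.py <<'E'
from kin import *
from h import ctrl, viewer, cv2
import json,os
s=ctrl.read_state()
D=json.load(open('D.json')) if os.path.exists('D.json') else [([1.18,.628,.038,1.517,-.027,.996,-.02],[207.455,-616.02,250.3],[np.pi,0,.325]),
([.32,.48,-.33,2.02,.24,.68,-.09],[479.18,-70.75,200.31],[-3.141,.001,1.645]),
([-.44,.93,-.63,1.46,.63,.95,.32],[519.18,468.33,108.46],[-3.139,0,-3.14]),
([-.47,1.03,-.59,1.48,.69,.84,.27],[519,471.7,32.1],[3.141,.001,-3.139]),
([.34,.61,-.36,2.08,.42,.52,-.25],[479.7,-72.4,129.4],[3.14,.001,1.654]),
([-.08,.82,-.72,1.81,.73,.80,.39],[519.1,265.2,114.4],[-3.141,0,-3.139])]
D.append([list(s[k]) for k in('qpos','eef_pos','tool_rot')]); json.dump(D,open('D.json','w'))
sg=(-1,-1,-1,-1)
def f(p):
    o=[]
    for q,t,r in D:
        a,B=fk(q,p,sg); o+=list(a-t)+list(100*(B-R.from_euler('xyz',r).as_matrix()).ravel())
    return np.array(o)
r=least_squares(f,[340,400,400,300,0,0,0,0,1.57]); print(r.x,np.abs(r.fun).max()); json.dump([list(r.x),sg],open('kin.json','w'))
E
python3 fit.py; python3 go.py 500 -20 330 90 30
```

```text
clock: 21.92
eef_pos: [500.1, -20.5, 327.0]
tool_rot: [-3.134, -0.516, 1.567]
force: [0.2, -0.4, -0.4]
width: 85.8
gripper_force: 0.0
[348.68 555.71 378.53 331.7   15.63  10.53   1.53  -0.04   1.53] 8.004432755404025
shift [ 1.88 -0.12 -2.36] turn [-0.01  0.01 -0.  ] at [500.1  -20.47 327.02] q [ 0.79  0.51 -0.73  1.78 -0.21  1.04  0.22] w 85.8 t 21.925
```

```bash
cat > ik.py <<'E'
from kin import *
import json
p,sg=json.load(open('kin.json'))
lo=np.array([-3.06,-.37,-1.25,.18,-1.1,.23,-2.94])+.04; hi=np.array([3.06,2.12,1.32,2.47,4.24,1.98,2.94])-.04
def tgt(yaw,l): return (R.from_euler('z',yaw,degrees=True)*R.from_euler('x',180,degrees=True)*R.from_euler('y',l,degrees=True)).as_matrix()
def ik(xyz,B,starts):
    best=None
    for q0 in starts:
        f=lambda q:np.r_[(np.array((r:=fk(q,p,sg))[0])-xyz),150*(r[1]-B).ravel()]
        r=least_squares(f,np.clip(q0,lo+.01,hi-.01),bounds=(lo,hi),xtol=1e-6,ftol=1e-6,max_nfev=60)
        if best is None or r.cost<best[0]: best=(r.cost,r.x)
        if best[0]<3: break
    return best
E
cat > scan.py <<'E'
from ik import *
import sys
from multiprocessing import Pool
rng=np.random.default_rng(0); S=[[.5,.6,-.5,1.8,a,1.,b] for a in(0,1.5,3) for b in(-1.5,0,1.5)]
def job(a):
    x,y,z,yaw=a; out=[]
    for l in(-65,-45,-25,0,25,45,65):
        c,q=ik(np.array([x,y,z]),tgt(yaw,l),S); out.append('%4d'%l if c<10 else '   .')
    return a,''.join(out)
if __name__=='__main__':
    L=[(x,y,40,w) for x,y in((480,-80),(480,100),(545,367),(520,-190)) for w in range(0,360,45)]
    with Pool() as P:
        for a,o in P.map(job,L,1): print(a,o)
E
nproc; time OMP_NUM_THREADS=1 timeout 550 python3 scan.py
```

```text
4
(480, -80, 40, 0)  -65 -45 -25   0   .   .   .
(480, -80, 40, 45)  -65 -45 -25   0  25  45  65
(480, -80, 40, 90)  -65 -45 -25   0  25  45  65
(480, -80, 40, 135)    .   . -25   0  25  45  65
(480, -80, 40, 180)    .   .   .   0  25  45  65
(480, -80, 40, 225)  -65 -45 -25   0  25  45  65
(480, -80, 40, 270)  -65 -45 -25   0  25  45  65
(480, -80, 40, 315)  -65 -45 -25   0  25   .   .
(480, 100, 40, 0)  -65 -45 -25   0  25   .   .
(480, 100, 40, 45)  -65 -45 -25   0  25   .   .
(480, 100, 40, 90)  -65 -45 -25   0  25  45  65
(480, 100, 40, 135)  -65 -45 -25   0  25  45  65
(480, 100, 40, 180)    .   . -25   0  25  45  65
(480, 100, 40, 225)    .   . -25   0  25  45  65
(480, 100, 40, 270)  -65 -45 -25   0  25  45  65
(480, 100, 40, 315)  -65 -45 -25   0  25  45  65
(545, 367, 40, 0)    . -45 -25   0  25  45  65
(545, 367, 40, 45)    . -45 -25   0  25  45  65
(545, 367, 40, 90)  -65 -45 -25   0  25  45  65
(545, 367, 40, 135)  -65 -45 -25   0  25  45  65
(545, 367, 40, 180)  -65 -45 -25   0  25  45   .
(545, 367, 40, 225)  -65 -45 -25   0  25  45   .
(545, 367, 40, 270)  -65 -45 -25   0  25  45  65
(545, 367, 40, 315)  -65 -45 -25   0  25  45  65
(520, -190, 40, 0)    . -45 -25   0  25   .   .
(520, -190, 40, 45)  -65 -45 -25   0  25  45  65
(520, -190, 40, 90)  -65 -45 -25   0  25  45  65
(520, -190, 40, 135)    . -45 -25   0  25  45  65
(520, -190, 40, 180)    .   . -25   0  25  45   .
(520, -190, 40, 225)  -65 -45 -25   0  25  45  65
(520, -190, 40, 270)  -65 -45 -25   0  25  45  65
(520, -190, 40, 315)  -65 -45 -25   0  25  45   .
real	0m10.953s
user	0m36.910s
sys	0m0.287s
```

Leans to ±65° in the y–z plane look reachable. Next, a wrist look above the first cup A at about (460,-273).

```bash
python3 go.py 460 -273 200 90 -20
```

```text
shift [-282.44  -39.37  -13.81] turn [-0.01 -0.86 -0.  ] at [500.1  -20.47 327.02] q [ 0.79  0.51 -0.73  1.78 -0.21  1.04  0.22] w 85.8 t 21.925
```

```bash
python3 -m creep '[{"jaw":1,"xyz":[-282,-40,-14],"angular":[0,-0.86,0]},{"jaw":1,"xyz":[-282,-40,-14],"angular":[0,-0.86,0]},{"jaw":1,"xyz":[-282,-40,-14],"angular":[0,-0.86,0]},{"jaw":1,"xyz":[-282,-40,-14],"angular":[0,-0.86,0]},{"jaw":1,"xyz":[-282,-40,-14],"angular":[0,-0.86,0]},{"jaw":1,"xyz":[-282,-40,-14],"angular":[0,-0.86,0]},{"jaw":1,"xyz":[-282,-40,-14],"angular":[0,-0.86,0]},{"jaw":1,"xyz":[-282,-40,-14],"angular":[0,-0.86,0]}]'
cat > look.py <<'E'
# wrist view: tops of upright cups; centre and flat angle of each foot octagon
import sys; from h import *
im,P=cloud('wrist'); cv2.imwrite('pics/'+sys.argv[1]+'.png',im[:,:,::-1])
m=((P[...,2]>53)&(P[...,2]<63)&(P[...,0]>380)).astype(np.uint8)
n,lab,st,_=cv2.connectedComponentsWithStats(m)
for i in range(1,n):
    if st[i,4]>500:
        k=lab==i; q=P[k]; c,s,a=rect(q); hsv=cv2.cvtColor(im,cv2.COLOR_RGB2HSV)[k]
        print('px',st[i,:2],st[i,4],'c',c,'size',np.round(s,1),'ang%45',round(a%45,1),'mean',q.mean(0),'S',np.median(hsv[:,1]))
E
python3 look.py w4; python3 fit.py; python3 go.py 460 -273 32 90 -45
```

```text
clock: 22.92
eef_pos: [459.6, -272.6, 201.0]
tool_rot: [-3.136, 0.343, 1.571]
force: [-0.0, 0.0, -0.7]
width: 85.2
gripper_force: 0.0
px [275 127] 4875 c [ 458.79 -275.46] size [51.2 50. ] ang%45 43.3 mean [ 458.75 -273.59   56.62] S 18.0
px [446 169] 4152 c [ 576.37 -303.87] size [50.7 51. ] ang%45 33.9 mean [ 575.98 -302.35   56.55] S 19.0
px [289 278] 2435 c [ 463.51 -396.12] size [50.6 50.2] ang%45 42.2 mean [ 463.49 -394.23   56.58] S 23.0
px [541 290] 2339 c [ 675.95 -409.51] size [51.  50.5] ang%45 18.9 mean [ 675.4  -407.51   56.57] S 131.0
px [328 381] 1344 c [ 500.08 -529.36] size [50.5 51.6] ang%45 12.5 mean [ 499.68 -527.31   56.62] S 166.0
[358.92 553.32 379.88 337.11  19.33  10.38   3.46  -0.04   1.53] 8.830186114215337
shift [ 56.72   1.68 159.18] turn [-0.01 -0.44  0.  ] at [ 459.29 -272.86  200.99] q [ 0.4   0.51 -0.17  2.03  0.72  0.66 -0.33] w 85.3 t 22.975
```

View pics/w4.png

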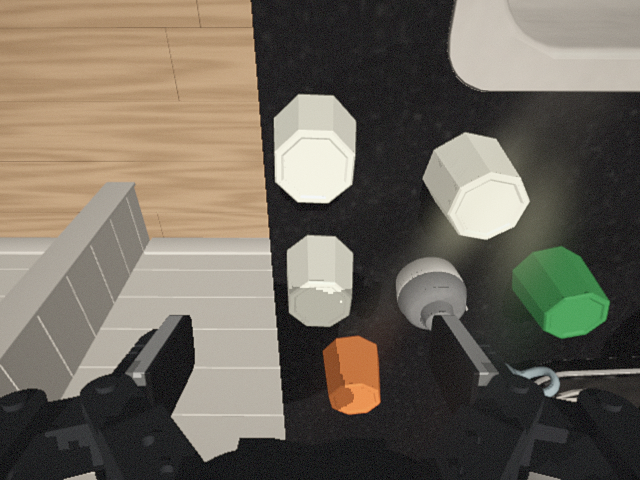

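Wrist picture: A at (315,168), C at (482,205), B at (320,300), all white and mouth-down; timer (432,293), green (560,290), orange (352,375). Grasp A first with a 45° lean.

```bash
python3 go.py 459.3 -274 100 88.3 -45; python3 go.py 459.3 -274 32 88.3 -45;python3 go.py 459.3 -274 150 88.3 -45
```

```text
shift [32.9   0.59 95.49] turn [ 0.01 -0.44  0.03] at [ 459.29 -272.86  200.99] q [ 0.4   0.51 -0.17  2.03  0.72  0.66 -0.33] w 85.3 t 22.975
shift [ 55.78   0.98 159.52] turn [ 0.01 -0.44  0.03] at [ 459.29 -272.86  200.99] q [ 0.4   0.51 -0.17  2.03  0.72  0.66 -0.33] w 85.3 t 22.975
shift [16.08  0.31 48.4 ] turn [ 0.01 -0.44  0.03] at [ 459.29 -272.86  200.99] q [ 0.4   0.51 -0.17  2.03  0.72  0.66 -0.33] w 85.3 t 22.975
```

```bash
python3 -m creep '[{"jaw":1,"xyz":[16,0.5,48.5],"angular":[0.01,-0.44,0.03]},{"jaw":1,"xyz":[16,0.5,48.5],"angular":[0.01,-0.44,0.03]},{"jaw":1,"xyz":[33,0.5,95.5],"angular":[0.01,-0.44,0.03]},{"jaw":1,"xyz":[33,0.5,95.5],"angular":[0.01,-0.44,0.03]},{"jaw":1,"xyz":[55.8,1,159.5],"angular":[0.01,-0.44,0.03]},{"jaw":1,"xyz":[55.8,1,159.5],"angular":[0.01,-0.44,0.03]},{"jaw":1,"xyz":[55.8,1,159.5],"angular":[0.01,-0.44,0.03]},{"jaw":1,"xyz":[55.8,1,159.5],"angular":[0.01,-0.44,0.03]}]'; python3 -m creep '[{"jaw":0,"xyz":[0,0,0],"angular":[0,0,0]},{"jaw":-1,"xyz":[0,0,0],"angular":[0,0,0]},{"jaw":-1,"xyz":[0,0,0],"angular":[0,0,0]},{"jaw":-1,"xyz":[0,0,0],"angular":[0,0,0]}]'; python3 go.py 459.3 -274 150 88.3 -45;python3 go.py 470 -120 150 90 50
```

```text
clock: 23.98
eef_pos: [459.4, -275.1, 34.4]
tool_rot: [3.134, 0.784, 1.531]
force: [-0.4, -0.1, -0.3]
width: 85.7
gripper_force: 0.0
clock: 24.48
eef_pos: [459.3, -274.2, 33.5]
tool_rot: [3.137, 0.786, 1.535]
force: [0.1, 6.9, 12.7]
width: 54.4
gripper_force: 61.4
shift [-82.31   0.42 -82.45] turn [ 0.  0. -0.] at [ 459.27 -274.17   33.5 ] q [-0.16  1.01  0.28  2.16  1.53  0.55 -1.58] w 54.4 t 24.475
shift [  26.72    6.14 -191.58] turn [ 0.01  1.66 -0.04] at [ 459.27 -274.17   33.5 ] q [-0.16  1.01  0.28  2.16  1.53  0.55 -1.58] w 54.4 t 24.475
```

```bash
python3 -m creep '[{"jaw":-1,"xyz":[-42,0,-42],"angular":[0,0,0]},{"jaw":-1,"xyz":[-82,0,-82],"angular":[0,0,0]},{"jaw":-1,"xyz":[27,6,-192],"angular":[0,1.66,-0.03]},{"jaw":-1,"xyz":[27,6,-192],"angular":[0,1.66,-0.03]},{"jaw":-1,"xyz":[27,6,-192],"angular":[0,1.66,-0.03]},{"jaw":-1,"xyz":[27,6,-192],"angular":[0,1.66,-0.03]},{"jaw":-1,"xyz":[27,6,-192],"angular":[0,1.66,-0.03]},{"jaw":-1,"xyz":[27,6,-192],"angular":[0,1.66,-0.03]},{"jaw":-1,"xyz":[27,6,-192],"angular":[0,1.66,-0.03]},{"jaw":-1,"xyz":[27,6,-192],"angular":[0,1.66,-0.03]},{"jaw":-1,"xyz":[27,6,-192],"angular":[0,1.66,-0.03]},{"jaw":-1,"xyz":[27,6,-192],"angular":[0,1.66,-0.03]}]'; python3 fit.py; python3 go.py 470 -120 150 90 50; python3 -c "
from h import *
im,P=cloud('wrist'); cv2.imwrite('pics/w5.png',im[:,:,::-1])"
```

```text
clock: 25.98
eef_pos: [467.6, -122.8, 144.1]
tool_rot: [-3.134, -0.879, 1.552]
force: [0.5, -0.1, -2.0]
width: 54.1
gripper_force: 64.6
[350.23 554.53 378.16 330.83  20.51   9.69   4.76  -0.04   1.54] 7.599406465841753
shift [ 6.37  2.3  -1.62] turn [ 0.01 -0.01 -0.01] at [ 467.64 -122.79  144.08] q [ 1.14  1.05 -0.88  1.79 -0.06  0.96  0.46] w 54.1 t 25.975
```

View pics/w5.png

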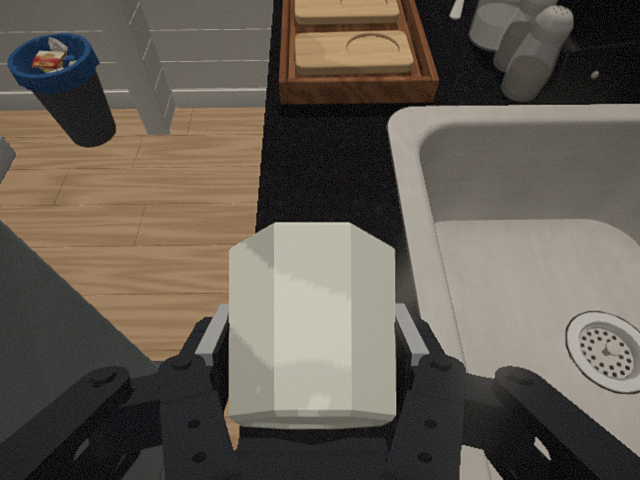

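Wrist picture: cup A held level at (312,325), mouth away towards the tray; nothing else is near. Lower it onto its side.

```bash
python3 go.py 468 -121 40 90 50;  python3 go.py 468 -121 28 90 50
```

```text
shift [-82.01  -0.06  67.97] turn [ 0.01 -0.   -0.01] at [ 468.27 -120.72  146.52] q [ 1.14  1.04 -0.88  1.79 -0.06  0.96  0.46] w 53.8 t 26.025
shift [-91.23  -0.04  75.65] turn [ 0.01 -0.   -0.01] at [ 468.27 -120.72  146.52] q [ 1.14  1.04 -0.88  1.79 -0.06  0.96  0.46] w 53.8 t 26.025
```

```bash
python3 -m creep '[{"jaw":-1,"xyz":[-40,0,34],"angular":[0,0,0]},{"jaw":-1,"xyz":[-82,0,68],"angular":[0,0,0]},{"jaw":-1,"xyz":[-82,0,68],"angular":[0,0,0]},{"jaw":-1,"xyz":[-86,0,71.5],"angular":[0,0,0]},{"jaw":-1,"xyz":[-89,0,74],"angular":[0,0,0]},{"jaw":-1,"xyz":[-89,0,74],"angular":[0,0,0]}]'; python3 go.py 468 -121 28 90 50
```

```text
clock: 26.78
eef_pos: [469.8, -120.2, 33.5]
tool_rot: [3.138, -0.874, 1.568]
force: [-0.0, 1.2, -2.0]
width: 54.0
gripper_force: 64.6
shift [-4.7  -1.79  2.92] turn [ 0.01 -0.   -0.  ] at [ 469.78 -120.24   33.48] q [ 1.1   1.22 -0.8   1.77  0.02  0.83  0.52] w 54.0 t 26.775
```

```bash
python3 -m creep '[{"jaw":-1,"xyz":[-2,0,1.7],"angular":[0,0,0]},{"jaw":-1,"xyz":[-3.5,0,2.8],"angular":[0,0,0]},{"jaw":-1,"xyz":[-3.5,0,2.8],"angular":[0,0,0]}]';python3 -m creep '[{"jaw":-1,"xyz":[-1,0,0.8],"angular":[0,0,0]},{"jaw":-1,"xyz":[-1,0,0.8],"angular":[0,0,0]}]'
```

```text
clock: 27.15
eef_pos: [469.4, -120.0, 28.3]
tool_rot: [3.14, -0.877, 1.566]
force: [-0.3, -1.9, 2.5]
width: 54.0
gripper_force: 65.0
clock: 27.4
eef_pos: [469.4, -120.0, 28.2]
tool_rot: [3.14, -0.878, 1.566]
force: [-1.8, -5.4, 11.2]
width: 54.0
gripper_force: 66.0
```

```bash
python3 -m creep '[{"jaw":0.4,"xyz":[0.5,0,-0.5],"angular":[0,0,0]},{"jaw":0.85,"xyz":[0.5,0,-0.5],"angular":[0,0,0]},{"jaw":0.9,"xyz":[0.5,0,-0.5],"angular":[0,0,0]},{"jaw":0.9,"xyz":[46,0,-39],"angular":[0,0,0]},{"jaw":0.9,"xyz":[81,0,-60],"angular":[0,0,0]},{"jaw":1,"xyz":[81,0,-60],"angular":[0,-1.66,0]},{"jaw":1,"xyz":[81,0,-60],"angular":[0,-1.66,0]},{"jaw":1,"xyz":[81,0,-60],"angular":[0,-1.66,0]},{"jaw":1,"xyz":[81,0,-60],"angular":[0,-1.66,0]},{"jaw":1,"xyz":[81,0,-60],"angular":[0,-1.66,0]},{"jaw":1,"xyz":[81,0,-60],"angular":[0,-1.66,0]},{"jaw":1,"xyz":[81,0,-60],"angular":[0,-1.66,0]}]'; python3 -m creep '[{"jaw":1,"xyz":[0,0,0],"angular":[0,-0.3,0]},{"jaw":1,"xyz":[0,0,0],"angular":[0,-0.3,0]}]'; python3 go.py 470 -113 29 90 -45
cat > lie.py <<'E'
import sys; from h import *
im,P=cloud('wrist'); cv2.imwrite('pics/'+sys.argv[1]+'.png',im[:,:,::-1])
x,y=map(float,sys.argv[2:4])
for P,n in((P,'wrist'),(cloud('top')[1],'top')):
    m=(P[...,2]>5)&(P[...,2]<66)&(abs(P[...,0]-x)<52)&(abs(P[...,1]-y)<70)
    q=P[m]; print(n,m.sum(),rect(q) if m.sum()>20 else '', q.min(0) if m.sum() else '', q.max(0) if m.sum() else '')
E
python3 lie.py w6 470 -120
```

```text
clock: 28.9
eef_pos: [468.4, -113.9, 126.1]
tool_rot: [-3.132, 0.339, 1.566]
force: [0.1, 0.2, -0.4]
width: 85.2
gripper_force: 0.0
clock: 29.15
eef_pos: [468.9, -111.8, 125.3]
tool_rot: [-3.129, 0.638, 1.575]
force: [0.0, -0.6, -1.1]
width: 85.2
gripper_force: 0.0
shift [56.38  2.07 78.05] turn [-0.01 -0.15  0.  ] at [ 468.9  -111.76  125.29] q [-0.47  0.75  0.35  2.14  0.78  0.57 -0.91] w 85.2 t 29.15
wrist 12725 (array([ 467.93, -112.41]), (60.12799072265625, 62.112953186035156), 0.1170836091041565) [ 437.81 -143.45    5.  ] [497.95 -81.32  58.34]
top 472 (array([ 470.12, -135.94]), (98.08614349365234, 97.22633361816406), 89.82120513916016) [ 421.4  -184.95    5.12] [518.76 -86.95  65.54]
```

View pics/w6.png

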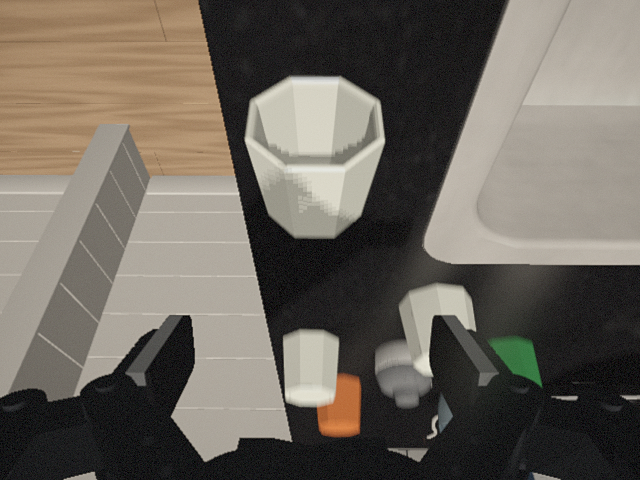

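Wrist picture: the cup lies on a flat at (315,155), mouth towards +y (top), clear of everything. Regrasp it nearer the mouth.

```bash
python3 -m creep '[{"jaw":1,"xyz":[0,0,0],"angular":[0,-0.15,0]},{"jaw":1,"xyz":[25,0.5,33],"angular":[0,-0.15,0]},{"jaw":1,"xyz":[50,1,66],"angular":[0,-0.15,0]},{"jaw":1,"xyz":[58,1,77.5],"angular":[0,-0.15,0]},{"jaw":1,"xyz":[58,1,77.5],"angular":[0,-0.15,0]},{"jaw":1,"xyz":[58,1,77.5],"angular":[0,-0.15,0]},{"jaw":0,"xyz":[58,1,77.5],"angular":[0,-0.15,0]},{"jaw":-1,"xyz":[58,1,77.5],"angular":[0,-0.15,0]},{"jaw":-1,"xyz":[58,1,77.5],"angular":[0,-0.15,0]},{"jaw":-1,"xyz":[58,1,77.5],"angular":[0,-0.15,0]}]'; python3 go.py 470 -113 180 90 -45; python3 go.py 542 250 200 90 40
```

```text
clock: 30.5
eef_pos: [468.7, -113.3, 29.8]
tool_rot: [-3.129, 0.785, 1.572]
force: [-0.2, 3.7, 7.1]
width: 57.3
gripper_force: 61.4
shift [-105.97   -0.07 -106.5 ] turn [-0.01 -0.    0.  ] at [ 468.68 -113.32   29.77] q [-0.6   1.06  0.45  2.11  0.87  0.46 -1.18] w 57.3 t 30.5
shift [ 136.6    68.72 -378.12] turn [-0.01  1.48 -0.01] at [ 468.68 -113.32   29.77] q [-0.6   1.06  0.45  2.11  0.87  0.46 -1.18] w 57.3 t 30.5
```

```bash
python3 -m creep '[{"jaw":-1,"xyz":[-40,0,-40],"angular":[0,0,0]},{"jaw":-1,"xyz":[-80,0,-80],"angular":[0,0,0]},{"jaw":-1,"xyz":[137,69,-378],"angular":[0,1.48,0]},{"jaw":-1,"xyz":[137,69,-378],"angular":[0,1.48,0]},{"jaw":-1,"xyz":[137,69,-378],"angular":[0,1.48,0]},{"jaw":-1,"xyz":[137,69,-378],"angular":[0,1.48,0]},{"jaw":-1,"xyz":[137,69,-378],"angular":[0,1.48,0]},{"jaw":-1,"xyz":[137,69,-378],"angular":[0,1.48,0]},{"jaw":-1,"xyz":[137,69,-378],"angular":[0,1.48,0]},{"jaw":-1,"xyz":[137,69,-378],"angular":[0,1.48,0]},{"jaw":-1,"xyz":[137,69,-378],"angular":[0,1.48,0]},{"jaw":-1,"xyz":[137,69,-378],"angular":[0,1.48,0]}]'; python3 go.py 542 472 150 90 40; python3 fit.py; python3 -c "
from h import *
im,P=cloud('wrist'); cv2.imwrite('pics/w7.png',im[:,:,::-1])"
```

```text
clock: 32.0
eef_pos: [541.8, 249.6, 198.4]
tool_rot: [-3.126, -0.694, 1.553]
force: [0.0, 1.2, 0.1]
width: 57.1
gripper_force: 64.2
shift [140.07  -1.09 179.44] turn [-0.    0.   -0.01] at [541.75 249.56 198.37] q [ 0.37  0.78 -0.78  1.91 -0.34  0.48  0.08] w 57.1 t 32.0
[350.37 554.2  382.99 326.18  22.42  10.08   9.7   -0.03   1.54] 7.658898039521205
```

View pics/w7.png

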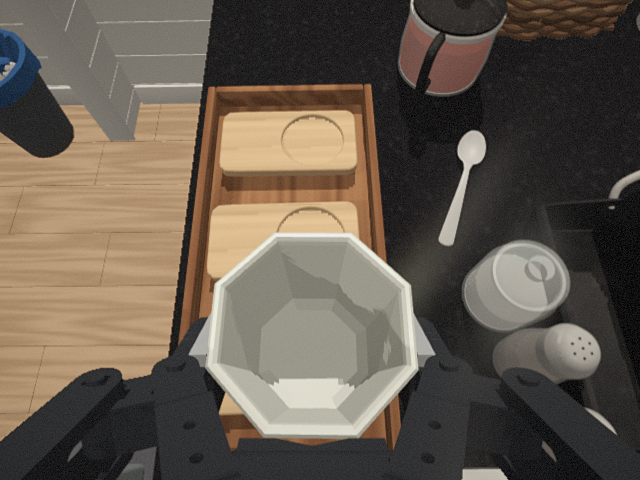

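Wrist picture: cup held mouth-up, rim centred at (313,335). Below are boards 1 (288,142) and 2 (283,240), with wells at (313,140) and (313,222).

```bash
cat > held.py <<'E'
# held cup: rim plane (centre, normal) against the TCP; boards on the tray seen by wrist and top cameras
from h import *
s0=ctrl.read_state(); im,P=cloud('wrist'); s=s0; t=s['eef_pos']; Rt=R.from_euler('xyz',s['tool_rot']).as_matrix()
hsv=cv2.cvtColor(im,cv2.COLOR_RGB2HSV)
d=P-t; m=(np.hypot(d[...,0],d[...,1])<45)&(d[...,2]>10)&(d[...,2]<50)&(hsv[...,1]<45)&(hsv[...,2]>110)
m[:,:205]=0; m[:,425:]=0
q=d[m]; print('n',len(q),'zmax',np.percentile(q[:,2],99))
# rim: RANSAC plane among uppermost points
rng=np.random.default_rng(0); best=None
for _ in range(600):
    a=q[rng.choice(len(q),3,False)]; n=np.cross(a[1]-a[0],a[2]-a[0]); L=np.linalg.norm(n)
    if L<200: continue
    n/=L; n*=np.sign(n[2])
    if n[2]<.95: continue
    e=(q-a[0])@n; k=(abs(e)<1.0).sum()-3*(e>2).sum()
    if best is None or k>best[0]: best=(k,n,a[0])
n,a=best[1:]; r=q[abs((q-a)@n)<1.2]; c=r.mean(0); n=np.linalg.svd(r-c,full_matrices=False)[2][2]; n*=np.sign(n[2])
h=cv2.convexHull(r[:,:2].astype(np.float32)); M=cv2.moments(h); c2=np.array([M['m10'],M['m01']])/M['m00']; (cc,ss,aa)=cv2.minAreaRect(h)
zc=c[2]-((c2-c[:2])@n[:2])/n[2]
print('rim centre rel TCP',c2,zc,'rect',cc,ss,round(aa,1),'normal deg xy',np.degrees(n[:2]),len(r))
ft=np.r_[c2,zc]-58*n; print('foot rel TCP',ft,'tool lean',np.degrees(np.arctan2(Rt[1,2],-Rt[2,2])),'TCP',t,s['force'])
E
cat > wells.py <<'E'
from h import *
for cam in('wrist','top'):
    im,P=cloud(cam)
    for y in(264.5,368,471.5):
        m=(abs(P[...,2]-23)<4)&(abs(P[...,0]-519)<68)&(abs(P[...,1]-y)<42)
        m=cv2.morphologyEx(m.astype(np.uint8),cv2.MORPH_OPEN,np.ones((3,3)))>0
        if m.sum()>300: c,sz,a=rect(P[m]); print(cam,y,c,np.round(sz,1),round(a,1),round(float(np.median(P[m][:,2])),1))
E
python3 held.py; python3 wells.py
```

```text
n 15676 zmax 27.003925536257277
rim centre rel TCP [-0.93  2.38] 25.318643151589352 rect (-1.0823500156402588, 2.418609619140625) (59.85987854003906, 59.880523681640625) 44.3 normal deg xy [-0.04  0.8 ] 6705
foot rel TCP [ -0.89   1.56 -32.68] tool lean 39.755704566834666 TCP [541.54 250.96 199.04] [ 0.27  0.77 -1.1 ]
wrist 264.5 [480.08 235.5 ] [15.7 18.7] 89.8 23.4
wrist 368 [515.55 367.72] [129.5  69.3] 1.0 23.4
wrist 471.5 [517.68 470.89] [130.2  71.6] 0.5 23.2
top 368 [516.62 368.42] [128.5  66.7] 3.2 22.9
top 471.5 [518.09 471.18] [ 69.3 127.9] 89.7 23.0
```

```bash
python3 go.py 541.6 469 110 90 40.6
```

```text
shift [109.58   0.06 207.53] turn [-0.    0.01 -0.01] at [541.38 252.03 199.45] q [ 0.36  0.78 -0.78  1.91 -0.34  0.48  0.08] w 56.8 t 32.2
```

```bash
python3 -m creep '[{"jaw":-1,"xyz":[109.5,0,207.5],"angular":[0,0.014,-0.01]},{"jaw":-1,"xyz":[109.5,0,207.5],"angular":[0,0.014,-0.01]},{"jaw":-1,"xyz":[109.5,0,207.5],"angular":[0,0.014,-0.01]},{"jaw":-1,"xyz":[109.5,0,207.5],"angular":[0,0.014,-0.01]},{"jaw":-1,"xyz":[109.5,0,207.5],"angular":[0,0.014,-0.01]},{"jaw":-1,"xyz":[109.5,0,207.5],"angular":[0,0.014,-0.01]},{"jaw":-1,"xyz":[109.5,0,207.5],"angular":[0,0.014,-0.01]}]'; python3 held.py; python3 go.py 541.6 469 56 90 40.6
```

```text
clock: 33.08
eef_pos: [543.1, 466.8, 109.7]
tool_rot: [-3.138, -0.709, 1.568]
force: [-0.3, -1.4, -1.3]
width: 56.7
gripper_force: 64.6
n 15581 zmax 26.507247822239634
rim centre rel TCP [-0.59  0.7 ] 25.008185110407457 rect (-0.7951107025146484, 0.7453193664550781) (59.77960205078125, 59.90743637084961) 44.4 normal deg xy [-0.63 -0.14] 6700
foot rel TCP [  0.04   0.84 -32.99] tool lean 40.60385466001515 TCP [543.09 466.81 109.68] [-0.3  -1.39 -1.28]
shift [-32.89  -1.69  42.48] turn [-0. -0. -0.] at [543.45 466.32 109.65] q [-0.11  0.94 -0.61  1.79 -0.7   0.24  0.24] w 57.3 t 33.125
```

Run:
```python
from ik import *
from h import ctrl
np.set_printoptions(precision=2,suppress=True)
lo[:]=np.array([-3.06,-.37,-1.25,.18,-1.1,.23,-2.94])
s=ctrl.read_state(); q0=s['qpos']; print(q0,s['eef_pos'],np.degrees(s['tool_rot']))
print('fk',fk(q0,p,sg)[0])
for w in(90,75,60,45,30,0,105,120):
    for z in(110,54):
        c,q=ik(np.array([541.6,469,z]),tgt(w,40.6),[q0]); print(w,z,round(c,1),q)
```

```text
[-0.11  0.94 -0.61  1.79 -0.7   0.24  0.24] [543.45 466.32 109.65] [-179.76  -40.61   89.76]
fk [542.68 470.47 110.73]
90 110 0.0 [-0.11  0.94 -0.61  1.78 -0.67  0.27  0.21]
90 54 0.0 [-0.13  1.03 -0.56  1.78 -0.95  0.23  0.54]
75 110 192.4 [-0.23  0.87 -0.45  1.83 -1.1   0.23  0.35]
75 54 402.1 [-0.23  0.97 -0.44  1.79 -1.1   0.23  0.4 ]
60 110 933.6 [-0.45  0.79 -0.21  1.83 -1.1   0.23 -0.  ]
60 54 1421.9 [-0.43  0.89 -0.22  1.79 -1.1   0.23  0.04]
45 110 1510.4 [-0.81  0.75  0.18  1.83 -1.1   0.23 -0.44]
45 54 2186.5 [-0.79  0.84  0.16  1.79 -1.1   0.23 -0.43]
30 110 1299.9 [-1.19  0.83  0.59  1.83 -1.1   0.23 -0.9 ]
30 54 1909.9 [-1.18  0.93  0.58  1.78 -1.1   0.23 -0.94]
0 110 14.6 [-1.53  1.06  0.97  1.83 -1.1   0.23 -1.61]
0 54 93.6 [-1.52  1.16  0.94  1.79 -1.1   0.23 -1.68]
105 110 0.0 [-0.13  0.98 -0.57  1.62 -0.46  0.55  0.21]
105 54 0.0 [-0.14  1.07 -0.55  1.61 -0.5   0.5   0.3 ]
120 110 0.0 [-0.15  1.04 -0.58  1.44 -0.3   0.82  0.25]
120 54 0.0 [-0.18  1.11 -0.52  1.43 -0.35  0.77  0.34]
```

```bash
python3 go.py 541.6 470 100 108 40.6
```

```text
shift [-3.49 -1.83  9.73] turn [ 0.2  -0.   -0.24] at [543.45 466.32 109.65] q [-0.11  0.94 -0.61  1.79 -0.7   0.24  0.24] w 57.3 t 33.125
```

```bash
python3 -m creep '[{"jaw":-1,"xyz":[-3.5,-2,10],"angular":[0.2,0,-0.24]},{"jaw":-1,"xyz":[-3.5,-2,10],"angular":[0.2,0,-0.24]},{"jaw":-1,"xyz":[-3.5,-2,10],"angular":[0.2,0,-0.24]},{"jaw":-1,"xyz":[-3.5,-2,10],"angular":[0.2,0,-0.24]},{"jaw":-1,"xyz":[-3.5,-2,10],"angular":[0.2,0,-0.24]}]'; python3 held.py;python3 held.py; python3 wells.py; python3 go.py 541.6 469 56 108 40.6
```

```text
clock: 33.75
eef_pos: [540.2, 470.4, 99.6]
tool_rot: [-3.141, -0.71, 1.881]
force: [-0.4, -0.2, -0.4]
width: 57.2
gripper_force: 64.7
n 15598 zmax 26.577270363509996
rim centre rel TCP [-1.38  1.22] 25.07440167672838 rect (-1.5583505630493164, 1.17926025390625) (59.77225112915039, 59.85774612426758) 62.4 normal deg xy [-0.47 -0.19] 6559
foot rel TCP [ -0.91   1.42 -32.92] tool lean 39.30611815479285 TCP [540.16 470.37  99.58] [-0.42 -0.2  -0.42]
n 15579 zmax 26.546982982820353
rim centre rel TCP [-1.39  1.26] 24.998613634052237 rect (-1.6037664413452148, 1.2289085388183594) (59.84798812866211, 59.836631774902344) 62.2 normal deg xy [-0.5  -0.14] 6536
foot rel TCP [ -0.88   1.4  -33.  ] tool lean 39.30356658006667 TCP [540.29 470.42  99.61] [-0.47  0.43 -0.7 ]
wrist 368 [475.86 401.13] [19.3  5.7] 17.1 23.2
wrist 471.5 [517.45 467.77] [ 66.6 134. ] 84.2 23.4
top 368 [517.94 369.43] [122.7  69.8] 1.7 23.1
shift [-29.75   0.34  31.87] turn [ 0. -0. -0.] at [540.73 470.59  99.56] q [-0.17  0.99 -0.51  1.61 -0.54  0.57  0.32] w 56.9 t 33.95
```

```bash
python3 go.py 541.5 470 58 108 40.6; python3 go.py 541.5 470 53 108 40.6
```

```text
shift [-27.7    0.55  30.99] turn [ 0. -0. -0.] at [540.73 470.59  99.56] q [-0.17  0.99 -0.51  1.61 -0.54  0.57  0.32] w 56.9 t 33.95
shift [-30.96   0.55  34.79] turn [ 0. -0. -0.] at [540.73 470.59  99.56] q [-0.17  0.99 -0.51  1.61 -0.54  0.57  0.32] w 56.9 t 33.95
```

```bash
python3 -m creep '[{"jaw":-1,"xyz":[-14,0.5,15.5],"angular":[0,0,0]},{"jaw":-1,"xyz":[-27.7,0.5,31],"angular":[0,0,0]},{"jaw":-1,"xyz":[-27.7,0.5,31],"angular":[0,0,0]},{"jaw":-1,"xyz":[-27.7,0.5,31],"angular":[0,0,0]}]'; python3 go.py 541.5 470 54 108 40.6;  python3 go.py 541.5 470 54 108 40.6 | cut -c1-60; python3 -m creep '[{"jaw":-1,"xyz":[-1.3,0,1.5],"angular":[0,0,0]},{"jaw":-1,"xyz":[-1.3,0,1.5],"angular":[0,0,0]}]'
```

```text
clock: 34.45
eef_pos: [541.2, 470.0, 57.2]
tool_rot: [-3.14, -0.71, 1.881]
force: [-0.7, 0.4, -1.3]
width: 57.4
gripper_force: 64.7
shift [-2.14  0.31  2.34] turn [ 0. -0. -0.] at [541.18 469.99  57.17] q [-0.16  1.06 -0.52  1.61 -0.53  0.52  0.36] w 57.4 t 34.45
shift [-2.14  0.31  2.34] turn [ 0. -0. -0.] at [541.18 469.
clock: 34.7
eef_pos: [541.7, 470.0, 56.0]
tool_rot: [3.141, -0.71, 1.883]
force: [1.0, 0.1, -1.3]
width: 57.0
gripper_force: 64.7
```

```bash
python3 -m creep '[{"jaw":-1,"xyz":[-0.8,0,0.9],"angular":[0,0,0]},{"jaw":-1,"xyz":[-0.8,0,0.9],"angular":[0,0,0]}]';python3 -m creep '[{"jaw":-1,"xyz":[-0.7,0,0.8],"angular":[0,0,0]},{"jaw":-1,"xyz":[-0.7,0,0.8],"angular":[0,0,0]}]';python3 -m creep '[{"jaw":-1,"xyz":[-0.5,0,0.5],"angular":[0,0,0]},{"jaw":-1,"xyz":[-0.5,0,0.5],"angular":[0,0,0]}]'
```

```text
clock: 34.95
eef_pos: [541.7, 470.0, 54.7]
tool_rot: [3.141, -0.71, 1.882]
force: [-0.4, 0.3, -1.7]
width: 56.9
gripper_force: 64.7
clock: 35.2
eef_pos: [541.7, 470.0, 53.5]
tool_rot: [3.141, -0.71, 1.882]
force: [0.3, 0.3, -1.3]
width: 57.1
gripper_force: 64.7
clock: 35.45
eef_pos: [541.7, 470.2, 53.3]
tool_rot: [3.141, -0.711, 1.883]
force: [-0.1, -0.8, 1.6]
width: 57.3
gripper_force: 64.7
```

```bash
python3 -m creep '[{"jaw":0.5,"xyz":[0,0,0],"angular":[0,0,0]},{"jaw":0.8,"xyz":[0,0,0],"angular":[0,0,0]},{"jaw":0.8,"xyz":[0,0,0],"angular":[0,0,0]},{"jaw":0.8,"xyz":[0,0,0],"angular":[0,0,0]},{"jaw":0.8,"xyz":[0,0,-30],"angular":[0,0,0]},{"jaw":0.8,"xyz":[0,0,-80],"angular":[0,0,0]},{"jaw":0.8,"xyz":[0,0,-140],"angular":[0,0,0]},{"jaw":1,"xyz":[0,0,-200],"angular":[0,0,0]},{"jaw":1,"xyz":[0,0,-220],"angular":[0,0,0]}]'
python3 - <<'E'
from h import *
im,P=cloud('wrist'); cv2.imwrite('pics/w8.png',im[:,:,::-1])
im,P=cloud('top')
for o in silhouettes('top','cup_a'):
    q=P[o['pixels']]; q=q[q[:,2]>50]; print(np.round(o['xy']),rect(q)[0],q[:,2].max(), np.median(cv2.cvtColor(im,cv2.COLOR_RGB2HSV)[o['pixels']][:,1]))
m=(P[...,2]>60)&(P[...,2]<95)&(abs(P[...,0]-541)<40)&(abs(P[...,1]-471)<40); print('rim',rect(P[m]),np.percentile(P[m][:,2],[50,95]))
E
python3 wells.py; python3 go.py 464 -397 200 90 -20
```

```text
clock: 36.58
eef_pos: [588.8, 330.7, 222.6]
tool_rot: [3.134, -0.708, 1.882]
force: [-0.3, -0.2, -0.7]
width: 85.4
gripper_force: 0.0
[119. 257.] [542.32 471.13] 85.54516033557366 32.0
[450. 285.] [ 464.52 -396.25] 64.13027334025287 26.0
[454. 209.] [ 677.46 -409.12] 63.08249451772167 178.0
[498. 273.] [ 499.92 -527.68] 67.40780595262049 255.0
rim (array([542.07, 471.1 ]), (60.73944854736328, 60.07542037963867), 61.10076141357422) [73.6  81.41]
wrist 264.5 [532.88 280.71] [92.3 37.8] 1.8 22.1
wrist 368 [514.82 368.04] [127.8  70.4] 1.0 22.4
wrist 471.5 [516.07 471.16] [129.7  70.2] 0.1 22.7
top 264.5 [518.57 264.25] [128.3  67.7] 1.1 22.7
top 368 [514.82 368.51] [127.3  64.8] 3.3 22.9
top 471.5 [519.19 470.38] [ 68.3 131.1] 88.1 23.2
shift [-511.9  -339.61 -415.07] turn [-0.06 -1.05  0.32] at [584.29 334.32 218.89] q [ 0.03  0.82 -0.48  1.56 -0.48  0.89  0.32] w 85.5 t 36.825
```

View pics/w8.png

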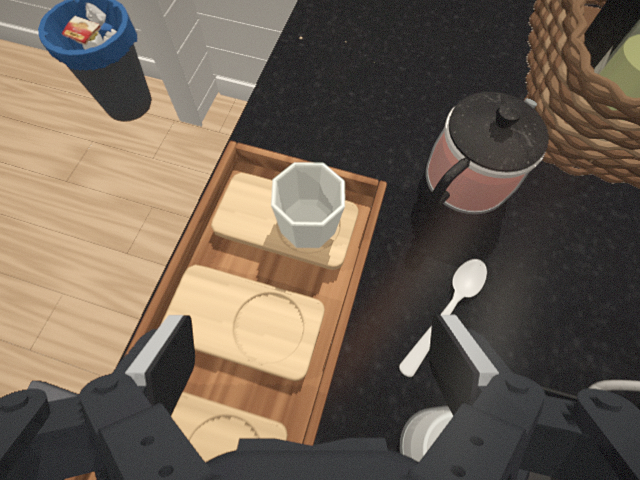

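Wrist picture: cup A stands mouth-up in the first board's well at (308,205); board wells 2 (270,328) and 3 (222,435) are empty. Rim z≈79 and centre fit. On to cup B.

```bash
python3 -m creep '[{"jaw":1,"xyz":[-512,-340,-415],"angular":[-0.06,-1.05,0.32]},{"jaw":1,"xyz":[-512,-340,-415],"angular":[-0.06,-1.05,0.32]},{"jaw":1,"xyz":[-512,-340,-415],"angular":[-0.06,-1.05,0.32]},{"jaw":1,"xyz":[-512,-340,-415],"angular":[-0.06,-1.05,0.32]},{"jaw":1,"xyz":[-512,-340,-415],"angular":[-0.06,-1.05,0.32]},{"jaw":1,"xyz":[-512,-340,-415],"angular":[-0.06,-1.05,0.32]},{"jaw":1,"xyz":[-512,-340,-415],"angular":[-0.06,-1.05,0.32]},{"jaw":1,"xyz":[-512,-340,-415],"angular":[-0.06,-1.05,0.32]},{"jaw":1,"xyz":[-512,-340,-415],"angular":[-0.06,-1.05,0.32]},{"jaw":1,"xyz":[-512,-340,-415],"angular":[-0.06,-1.05,0.32]},{"jaw":1,"xyz":[-512,-340,-415],"angular":[-0.06,-1.05,0.32]},{"jaw":1,"xyz":[-512,-340,-415],"angular":[-0.06,-1.05,0.32]}]'; python3 go.py 464 -397 200 90 -20
```

```text
clock: 38.33
eef_pos: [463.3, -398.2, 198.9]
tool_rot: [-3.141, 0.347, 1.573]
force: [0.2, 0.4, -0.6]
width: 85.5
gripper_force: 0.0
shift [ 0.72  0.66 -1.44] turn [ 0. -0.  0.] at [ 463.34 -398.17  198.9 ] q [0.35 0.58 0.23 1.89 0.35 0.53 0.25] w 85.5 t 38.325
```

```bash
python3 look.py w9
python3 - <<'E'
from ik import *
from h import ctrl
np.set_printoptions(precision=2,suppress=True)
q0=ctrl.read_state()['qpos']
for w in(90,45):
  q=q0
  for l in(-20,-45):
    for z in(150,33):
        c,q=ik(np.array([464,-397,z]),tgt(w,l),[q]); print(w,l,z,round(c,1),q)
E
for w in 90 88 86 84; do :; done; python3 go.py 464 -397 100 88 -45; python3 go.py 464 -397 33 88 -45
```

```text
px [487   0] 3665 c [ 572.3  -330.65] size [22.2 51. ] ang%45 44.7 mean [ 572.64 -328.29   57.19] S 17.0
px [275 120] 5149 c [ 459.58 -406.56] size [51.1 50.2] ang%45 41.7 mean [ 459.36 -404.49   57.86] S 15.0
px [595 145] 2300 c [ 658.92 -426.18] size [25.8 51.4] ang%45 23.4 mean [ 659.1  -423.94   57.42] S 129.0
px [449 174] 1032 c [ 561.32 -429.17] size [24.  25.2] ang%45 9.8 mean [ 560.47 -428.08   56.92] S 10.0
px [325 284] 2459 c [ 494.95 -539.41] size [50.6 51.2] ang%45 8.5 mean [ 494.17 -536.94   58.42] S 173.0
90 -20 150 0.0 [0.39 0.65 0.19 1.91 0.44 0.44 0.15]
90 -20 33 0.0 [ 0.43  0.85  0.11  1.95  0.92  0.27 -0.38]
90 -45 150 0.0 [ 0.09  0.76  0.31  2.1   1.54  0.52 -1.17]
90 -45 33 0.0 [ 0.14  1.    0.24  2.09  1.86  0.57 -1.59]
45 -20 150 0.0 [ 0.3   0.76  0.33  1.67  0.16  0.82 -0.35]
45 -20 33 0.0 [ 0.35  0.93  0.25  1.69  0.24  0.64 -0.48]
45 -45 150 0.0 [ 0.13  0.92  0.34  1.57  0.53  1.06 -0.75]
45 -45 33 0.0 [ 0.17  1.09  0.26  1.55  0.59  0.96 -0.9 ]
shift [44.33  5.09 90.34] turn [ 0.01 -0.43  0.02] at [ 458.99 -407.31  200.11] q [0.36 0.58 0.24 1.89 0.35 0.53 0.25] w 85.3 t 38.375
shift [ 67.5    5.19 153.21] turn [ 0.01 -0.43  0.02] at [ 458.99 -407.31  200.11] q [0.36 0.58 0.24 1.89 0.35 0.53 0.25] w 85.3 t 38.375
```

```bash
python3 -m creep '[{"jaw":1,"xyz":[0,0,0],"angular":[0,0,0]}]' | head -2; python3 look.py w9;  python3 go.py 464 -397 150 88 -45; python3 go.py 464 -397 100 88 -45;python3 go.py 464 -397 33 88 -45
python3 - <<'E'
from h import *
im,P=cloud('top')
m=((P[...,2]>53)&(P[...,2]<63)&(P[...,0]>380)&(P[...,1]<-150)).astype(np.uint8); n,lab,st,_=cv2.connectedComponentsWithStats(m)
print([(rect(P[lab==i])[0],st[i,4]) for i in range(1,n) if st[i,4]>60])
E
```

```text
clock: 38.5
eef_pos: [462.3, -398.5, 199.0]
px [490   0] 3428 c [ 577.37 -317.57] size [50.9 21.3] ang%45 0.2 mean [ 577.53 -315.14   56.71] S 17.0
px [276 120] 5119 c [ 465.17 -394.4 ] size [51.2 50.2] ang%45 42.6 mean [ 465.13 -392.57   56.67] S 11.0
px [599 145] 2044 c [ 664.52 -411.67] size [24.  51.6] ang%45 25.0 mean [ 664.74 -409.79   56.53] S 128.0
px [452 173] 978 c [ 567.49 -415.65] size [24.  24.5] ang%45 19.0 mean [ 566.87 -414.73   55.86] S 10.0
px [328 285] 2347 c [ 502.41 -526.87] size [50.4 50.9] ang%45 11.1 mean [ 501.98 -525.19   56.5 ] S 172.0
shift [16.24  0.47 46.24] turn [ 0.02 -0.44  0.03] at [ 463.54 -396.58  199.  ] q [0.35 0.58 0.23 1.89 0.35 0.53 0.24] w 85.5 t 38.55
shift [33.22  0.48 93.27] turn [ 0.02 -0.44  0.03] at [ 463.54 -396.58  199.  ] q [0.35 0.58 0.23 1.89 0.35 0.53 0.24] w 85.5 t 38.55
shift [ 55.97   0.49 156.29] turn [ 0.02 -0.44  0.03] at [ 463.54 -396.58  199.  ] q [0.35 0.58 0.23 1.89 0.35 0.53 0.24] w 85.5 t 38.55
[(array([1031.93, -197.2 ]), np.int32(61)), (array([1031.69, -421.67]), np.int32(70)), (array([ 677.4 , -409.55]), np.int32(254)), (array([ 577.83, -303.16]), np.int32(268)), (array([ 500.64, -528.84]), np.int32(275))]
```

```bash
python3 -m creep '[{"jaw":1,"xyz":[16,1,46],"angular":[0.02,-0.44,0.03]},{"jaw":1,"xyz":[16,1,46],"angular":[0.02,-0.44,0.03]},{"jaw":1,"xyz":[34,1,93],"angular":[0.02,-0.44,0.03]},{"jaw":1,"xyz":[34,1,93],"angular":[0.02,-0.44,0.03]},{"jaw":1,"xyz":[34,1,93],"angular":[0.02,-0.44,0.03]},{"jaw":1,"xyz":[57,1,156],"angular":[0.02,-0.44,0.03]},{"jaw":1,"xyz":[57,1,156],"angular":[0.02,-0.44,0.03]},{"jaw":1,"xyz":[57,1,156],"angular":[0.02,-0.44,0.03]},{"jaw":1,"xyz":[57,1,156],"angular":[0.02,-0.44,0.03]}]'; python3 go.py 464.5 -395.7 33 88 -45
```

```text
clock: 39.72
eef_pos: [465.4, -397.0, 35.2]
tool_rot: [3.141, 0.789, 1.536]
force: [0.3, -0.8, -0.4]
width: 85.4
gripper_force: 0.0
shift [ 2.41 -0.97  0.66] turn [0. 0. 0.] at [ 465.43 -396.96   35.18] q [-0.09  1.09  0.57  2.08  1.82  0.29 -1.68] w 85.4 t 39.725
```

```bash
python3 -m creep '[{"jaw":0,"xyz":[1.5,0,1],"angular":[0,0,0]},{"jaw":-1,"xyz":[1.5,0,1],"angular":[0,0,0]},{"jaw":-1,"xyz":[1.5,0,1],"angular":[0,0,0]},{"jaw":-1,"xyz":[1.5,0,1],"angular":[0,0,0]},{"jaw":-1,"xyz":[-40,0,-42],"angular":[0,0,0]},{"jaw":-1,"xyz":[-80,0,-82],"angular":[0,0,0]},{"jaw":-1,"xyz":[-80,0,-82],"angular":[0,0,0]}]'; python3 go.py 470 -120 130 90 50
```

```text
clock: 40.6
eef_pos: [465.3, -395.9, 151.6]
tool_rot: [3.136, 0.789, 1.531]
force: [-0.5, -0.5, -2.0]
width: 54.0
gripper_force: 65.0
shift [ 209.66   -5.27 -180.55] turn [ 0.01  1.66 -0.04] at [ 465.35 -395.85  151.56] q [-0.13  0.85  0.63  2.09  1.28  0.32 -1.01] w 54.0 t 40.6
```

```bash
python3 -m creep '[{"jaw":-1,"xyz":[210,-5,-180],"angular":[0,1.66,-0.03]},{"jaw":-1,"xyz":[210,-5,-180],"angular":[0,1.66,-0.03]},{"jaw":-1,"xyz":[210,-5,-180],"angular":[0,1.66,-0.03]},{"jaw":-1,"xyz":[210,-5,-180],"angular":[0,1.66,-0.03]},{"jaw":-1,"xyz":[210,-5,-180],"angular":[0,1.66,-0.03]},{"jaw":-1,"xyz":[210,-5,-180],"angular":[0,1.66,-0.03]},{"jaw":-1,"xyz":[210,-5,-180],"angular":[0,1.66,-0.03]},{"jaw":-1,"xyz":[210,-5,-180],"angular":[0,1.66,-0.03]},{"jaw":-1,"xyz":[210,-5,-180],"angular":[0,1.66,-0.03]},{"jaw":-1,"xyz":[210,-5,-180],"angular":[0,1.66,-0.03]},{"jaw":-1,"xyz":[210,-5,-180],"angular":[0,1.66,-0.03]},{"jaw":-1,"xyz":[210,-5,-180],"angular":[0,1.66,-0.03]}]'; python3 go.py 470 -120 50 90 50;python3 go.py 470 -120 30 90 50
```

```text
clock: 42.1
eef_pos: [470.1, -118.6, 129.1]
tool_rot: [3.135, -0.867, 1.572]
force: [-0.3, 0.8, -2.1]
width: 53.4
gripper_force: 65.0
shift [-61.18  -0.43  50.13] turn [0.01 0.01 0.  ] at [ 470.08 -118.6   129.08] q [ 1.12  1.07 -0.87  1.8  -0.05  0.92  0.47] w 53.4 t 42.1
shift [-76.43  -0.52  63.07] turn [0.01 0.01 0.  ] at [ 470.08 -118.6   129.08] q [ 1.12  1.07 -0.87  1.8  -0.05  0.92  0.47] w 53.4 t 42.1
```

```bash
python3 -m creep '[{"jaw":-1,"xyz":[-31,0,25],"angular":[0,0,0]},{"jaw":-1,"xyz":[-61,0,50],"angular":[0,0,0]},{"jaw":-1,"xyz":[-70,0,58],"angular":[0,0,0]},{"jaw":-1,"xyz":[-74,0,61.5],"angular":[0,0,0]},{"jaw":-1,"xyz":[-76,0,63],"angular":[0,0,0]},{"jaw":-1,"xyz":[-76,0,63],"angular":[0,0,0]},{"jaw":-1,"xyz":[-77,0,64],"angular":[0,0,0]},{"jaw":-1,"xyz":[-77.5,0,64.5],"angular":[0,0,0]}]'
```

```text
clock: 43.1
eef_pos: [470.0, -120.6, 26.6]
tool_rot: [3.138, -0.872, 1.565]
force: [-0.3, -4.3, 4.0]
width: 53.9
gripper_force: 65.7
```

```bash
python3 -m creep '[{"jaw":0.4,"xyz":[0.5,0,-0.5],"angular":[0,0,0]},{"jaw":0.85,"xyz":[0.5,0,-0.5],"angular":[0,0,0]},{"jaw":0.9,"xyz":[0.5,0,-0.5],"angular":[0,0,0]},{"jaw":0.9,"xyz":[46,0,-39],"angular":[0,0,0]},{"jaw":0.9,"xyz":[81,0,-60],"angular":[0,0,0]},{"jaw":1,"xyz":[81,0,-60],"angular":[0,-1.66,0]},{"jaw":1,"xyz":[81,0,-60],"angular":[0,-1.66,0]},{"jaw":1,"xyz":[81,0,-60],"angular":[0,-1.66,0]},{"jaw":1,"xyz":[81,0,-60],"angular":[0,-1.66,0]},{"jaw":1,"xyz":[81,0,-60],"angular":[0,-1.66,0]},{"jaw":1,"xyz":[81,0,-60],"angular":[0,-1.66,0]},{"jaw":1,"xyz":[81,0,-60],"angular":[0,-1.66,0]}]'; python3 -m creep '[{"jaw":1,"xyz":[0,0,0],"angular":[0,-0.43,0]},{"jaw":1,"xyz":[0,0,0],"angular":[0,-0.43,0]},{"jaw":1,"xyz":[0,0,0],"angular":[0,-0.43,0]},{"jaw":1,"xyz":[0,0,0],"angular":[0,-0.43,0]},{"jaw":1,"xyz":[0,0,0],"angular":[0,-0.43,0]}]';python3 lie.py w10 470 -120; python3 go.py 469 -113 80 90 -45; python3 go.py 469 -113 29 90 -45
```

```text
clock: 44.6
eef_pos: [468.9, -114.1, 125.8]
tool_rot: [-3.134, 0.342, 1.563]
force: [1.1, 0.6, -1.4]
width: 85.3
gripper_force: 0.0
clock: 45.22
eef_pos: [468.3, -115.2, 125.2]
tool_rot: [-3.128, 0.767, 1.567]
force: [-0.3, -0.3, -0.1]
width: 85.8
gripper_force: 0.0
wrist 16171 (array([ 468.88, -115.64]), (62.27745819091797, 60.29976272583008), 89.73921203613281) [ 438.85 -146.83    5.  ] [499.15 -84.41  60.42]
top 469 (array([ 472.8, -138.2]), (100.86616516113281, 99.84088134765625), 88.22077178955078) [ 421.4  -187.82    5.04] [521.53 -86.99  64.16]
shift [33.58  0.97 30.89] turn [-0.02 -0.02 -0.  ] at [ 468.38 -115.72  125.55] q [-0.57  0.83  0.42  2.12  0.8   0.62 -1.  ] w 85.3 t 45.325
shift [68.97  1.41 67.61] turn [-0.02 -0.02 -0.  ] at [ 468.38 -115.72  125.55] q [-0.57  0.83  0.42  2.12  0.8   0.62 -1.  ] w 85.3 t 45.325
```

```bash
python3 -m creep '[{"jaw":1,"xyz":[33,1,33],"angular":[-0.02,-0.02,0]},{"jaw":1,"xyz":[60,1,62],"angular":[-0.02,-0.02,0]},{"jaw":1,"xyz":[67,1,69.7],"angular":[-0.02,-0.02,0]},{"jaw":1,"xyz":[67,1,69.7],"angular":[-0.02,-0.02,0]},{"jaw":1,"xyz":[67,1,69.7],"angular":[-0.02,-0.02,0]},{"jaw":0,"xyz":[67,1,69.7],"angular":[-0.02,-0.02,0]},{"jaw":-1,"xyz":[67,1,69.7],"angular":[-0.02,-0.02,0]},{"jaw":-1,"xyz":[67,1,69.7],"angular":[-0.02,-0.02,0]},{"jaw":-1,"xyz":[67,1,69.7],"angular":[-0.02,-0.02,0]},{"jaw":-1,"xyz":[27,1,29.7],"angular":[-0.02,-0.02,0]},{"jaw":-1,"xyz":[-10,1,-9],"angular":[-0.02,-0.02,0]},{"jaw":-1,"xyz":[-10,1,-9],"angular":[-0.02,-0.02,0]}]'; python3 go.py 541 250 180 100 40.5;  python3 go.py 541 366 110 105 40.5
```

```text
clock: 46.82
eef_pos: [470.9, -115.6, 141.3]
tool_rot: [3.126, 0.785, 1.561]
force: [0.5, 0.4, -2.1]
width: 56.8
gripper_force: 64.0
shift [ 231.65   70.97 -285.27] turn [ 0.    1.49 -0.19] at [ 470.86 -115.6   141.34] q [-0.59  0.81  0.43  2.13  0.83  0.63 -1.02] w 56.8 t 46.825
shift [ 363.16   70.33 -317.81] turn [ 0.    1.48 -0.29] at [ 470.86 -115.6   141.34] q [-0.59  0.81  0.43  2.13  0.83  0.63 -1.02] w 56.8 t 46.825
```

```bash
python3 -m creep '[{"jaw":-1,"xyz":[232,71,-285],"angular":[0,1.49,-0.19]},{"jaw":-1,"xyz":[232,71,-285],"angular":[0,1.49,-0.19]},{"jaw":-1,"xyz":[232,71,-285],"angular":[0,1.49,-0.19]},{"jaw":-1,"xyz":[232,71,-285],"angular":[0,1.49,-0.19]},{"jaw":-1,"xyz":[232,71,-285],"angular":[0,1.49,-0.19]},{"jaw":-1,"xyz":[232,71,-285],"angular":[0,1.49,-0.19]},{"jaw":-1,"xyz":[232,71,-285],"angular":[0,1.49,-0.19]},{"jaw":-1,"xyz":[232,71,-285],"angular":[0,1.49,-0.19]},{"jaw":-1,"xyz":[232,71,-285],"angular":[0,1.49,-0.19]},{"jaw":-1,"xyz":[232,71,-285],"angular":[0,1.49,-0.19]},{"jaw":-1,"xyz":[232,71,-285],"angular":[0,1.49,-0.19]},{"jaw":-1,"xyz":[232,71,-285],"angular":[0,1.49,-0.19]}]';python3 -m creep '[{"jaw":-1,"xyz":[0,0,0],"angular":[0,0,0]},{"jaw":-1,"xyz":[0,0,0],"angular":[0,0,0]}]'; python3 held.py; python3 wells.py;  python3 go.py 541 366 100 105 40.5
```

```text
clock: 48.32
eef_pos: [538.9, 252.4, 176.1]
tool_rot: [-3.141, -0.704, 1.75]
force: [-0.2, 0.1, -2.9]
width: 56.8
gripper_force: 64.5
clock: 48.58
eef_pos: [539.4, 250.9, 175.4]
tool_rot: [-3.139, -0.705, 1.746]
force: [-0.0, -0.5, -1.6]
width: 56.8
gripper_force: 64.5
n 16264 zmax 27.773750382490757
rim centre rel TCP [-1.47  0.87] 26.20975513166488 rect (-1.4844551086425781, 0.836578369140625) (59.90281677246094, 59.68888854980469) 10.1 normal deg xy [-0.45 -0.05] 6833
foot rel TCP [ -1.02   0.92 -31.79] tool lean 39.93680782437246 TCP [539.38 250.92 175.38] [-0.02 -0.45 -1.57]
wrist 368 [515.65 367.19] [129.6  69.9] 1.0 23.1
wrist 471.5 [518.03 470.25] [130.   71.1] 0.3 23.4
top 368 [516.5  367.71] [130.7  67.3] 0.7 22.7
top 471.5 [519.03 467.77] [125.1  62. ] 0.5 23.0
shift [ 37.69  21.83 130.75] turn [ 0.05  0.   -0.07] at [539.53 250.5  175.16] q [ 0.36  0.87 -0.79  1.83 -0.24  0.6   0.16] w 56.8 t 48.725
```

```bash
python3 go.py 539.7 366.7 80 105 40.4; python3 go.py 539.7 366.7 57 105 40.4
```

```text
shift [ 25.42  20.72 146.57] turn [ 0.05 -0.   -0.07] at [539.53 250.5  175.16] q [ 0.36  0.87 -0.79  1.83 -0.24  0.6   0.16] w 56.8 t 48.725
shift [ 10.51  20.78 164.08] turn [ 0.05 -0.   -0.07] at [539.53 250.5  175.16] q [ 0.36  0.87 -0.79  1.83 -0.24  0.6   0.16] w 56.8 t 48.725
```

```bash
python3 -m creep '[{"jaw":-1,"xyz":[25.5,20.7,146.5],"angular":[0.05,0,-0.07]},{"jaw":-1,"xyz":[25.5,20.7,146.5],"angular":[0.05,0,-0.07]},{"jaw":-1,"xyz":[25.5,20.7,146.5],"angular":[0.05,0,-0.07]},{"jaw":-1,"xyz":[25.5,20.7,146.5],"angular":[0.05,0,-0.07]},{"jaw":-1,"xyz":[25.5,20.7,146.5],"angular":[0.05,0,-0.07]},{"jaw":-1,"xyz":[25.5,20.7,146.5],"angular":[0.05,0,-0.07]}]'; python3 held.py;  python3 go.py 539.7 366.7 57 105 40.4;python3 go.py 539.7 366.7 54 105 40.4
```

```text
clock: 49.48
eef_pos: [541.2, 365.0, 80.9]
tool_rot: [3.133, -0.704, 1.835]
force: [0.0, -0.0, -2.6]
width: 57.0
gripper_force: 64.5
n 16316 zmax 27.862264225607095
rim centre rel TCP [-2.01  1.13] 26.36917158047085 rect (-2.069314956665039, 1.131378173828125) (59.88027572631836, 59.69102478027344) 14.9 normal deg xy [-0.63 -0.15] 6803
foot rel TCP [ -1.37   1.28 -31.63] tool lean 39.467275779674914 TCP [541.23 365.03  80.94] [ 0.01 -0.   -2.55]
shift [-14.15  -1.06  19.34] turn [0.01 0.   0.  ] at [541.03 365.24  80.91] q [ 0.12  1.04 -0.73  1.75 -0.19  0.46  0.14] w 57.1 t 49.525
shift [-16.1   -1.08  21.63] turn [0.01 0.   0.  ] at [541.03 365.24  80.91] q [ 0.12  1.04 -0.73  1.75 -0.19  0.46  0.14] w 57.1 t 49.525
```

```bash
python3 -m creep '[{"jaw":-1,"xyz":[-14.2,-1,19.3],"angular":[0.01,0,0]},{"jaw":-1,"xyz":[-14.2,-1,19.3],"angular":[0.01,0,0]},{"jaw":-1,"xyz":[-14.2,-1,19.3],"angular":[0.01,0,0]},{"jaw":-1,"xyz":[-14.2,-1,19.3],"angular":[0.01,0,0]}]'; python3 go.py 539.8 366.6 54 105 40.4
```

```text
clock: 50.02
eef_pos: [538.8, 368.2, 57.2]
tool_rot: [-3.14, -0.706, 1.837]
force: [-1.2, 1.2, -1.1]
width: 56.7
gripper_force: 64.5
shift [-3.5   0.5   1.27] turn [-0. -0.  0.] at [538.84 368.25  57.23] q [ 0.11  1.08 -0.73  1.74 -0.18  0.45  0.15] w 56.7 t 50.025
```

```bash
python3 -m creep '[{"jaw":-1,"xyz":[-1.3,0,1.5],"angular":[0,0,0]},{"jaw":-1,"xyz":[-1.3,0,1.5],"angular":[0,0,0]}]' | head -4; python3 go.py 539.8 366.6 53 105 40.4
```

```text
clock: 50.28
eef_pos: [538.4, 368.0, 54.3]
tool_rot: [-3.138, -0.705, 1.836]
force: [0.5, 1.1, -1.3]
shift [-2.17  0.98 -0.17] turn [-0.01 -0.    0.  ] at [538.39 368.04  54.28] q [ 0.11  1.09 -0.72  1.74 -0.18  0.44  0.16] w 56.9 t 50.275
```

```bash
python3 -m creep '[{"jaw":-1,"xyz":[-1,0.5,-0.6],"angular":[0,0,0]},{"jaw":-1,"xyz":[-1,0.5,-0.6],"angular":[0,0,0]},{"jaw":-1,"xyz":[-1,0.5,-0.6],"angular":[0,0,0]}]' | head -4; python3 held.py;python3 -m creep '[{"jaw":-1,"xyz":[-1,0,1],"angular":[0,0,0]},{"jaw":-1,"xyz":[-1,0,1],"angular":[0,0,0]}]' | head -4
```

```text
clock: 50.65
eef_pos: [539.2, 367.2, 54.0]
tool_rot: [-3.138, -0.706, 1.836]
force: [-0.7, 0.6, -1.1]
n 16295 zmax 27.81473818344621
rim centre rel TCP [-1.68  1.  ] 26.323245567348252 rect (-1.664724349975586, 0.9833908081054688) (59.703643798828125, 59.879302978515625) 60.0 normal deg xy [-0.25 -0.12] 6812
foot rel TCP [ -1.42   1.13 -31.68] tool lean 39.378790303385706 TCP [539.16 367.16  54.03] [-0.66  0.61 -1.14]
clock: 50.95
eef_pos: [539.1, 367.0, 52.4]
tool_rot: [-3.137, -0.706, 1.836]
force: [0.5, 0.4, -1.4]
```

```bash
python3 -m creep '[{"jaw":-1,"xyz":[-0.7,0,0.7],"angular":[0,0,0]},{"jaw":-1,"xyz":[-0.7,0,0.7],"angular":[0,0,0]}]' | head -4
```

```text
clock: 51.2
eef_pos: [539.1, 367.1, 51.7]
tool_rot: [-3.138, -0.706, 1.836]
force: [0.4, 0.2, -1.3]
```

```bash
python3 -m creep '[{"jaw":-1,"xyz":[-0.7,0,0.7],"angular":[0,0,0]},{"jaw":-1,"xyz":[-0.7,0,0.7],"angular":[0,0,0]}]' | head -4; python3 -m creep '[{"jaw":0.5,"xyz":[0,0,0],"angular":[0,0,0]},{"jaw":0.8,"xyz":[0,0,0],"angular":[0,0,0]},{"jaw":0.8,"xyz":[0,0,0],"angular":[0,0,0]},{"jaw":0.8,"xyz":[0,0,0],"angular":[0,0,0]},{"jaw":0.8,"xyz":[0,0,-30],"angular":[0,0,0]},{"jaw":0.8,"xyz":[0,0,-80],"angular":[0,0,0]},{"jaw":0.8,"xyz":[0,0,-140],"angular":[0,0,0]},{"jaw":1,"xyz":[0,0,-200],"angular":[0,0,0]},{"jaw":1,"xyz":[0,0,-240],"angular":[0,0,0]},{"jaw":1,"xyz":[0,0,-240],"angular":[0,0,0]}]' | head -2
cat > stat.py <<'E'
from h import *
im,P=cloud('top')
for y in(471,368,264.5):
    m=(P[...,2]>60)&(P[...,2]<95)&(abs(P[...,0]-541)<42)&(abs(P[...,1]-y)<42)
    if m.sum()>50: print('rim',y,rect(P[m]),np.percentile(P[m][:,2],[50,95]))
m=((P[...,2]>53)&(P[...,2]<63)&(P[...,0]>380)&(P[...,0]<900)&(P[...,1]<-150)).astype(np.uint8); n,lab,st,_=cv2.connectedComponentsWithStats(m)
print([(rect(P[lab==i])[0],st[i,4]) for i in range(1,n) if st[i,4]>60])
E
python3 stat.py; python3 wells.py; python3 go.py 577 -303 200 75 -20
```

```text
clock: 51.45
eef_pos: [539.2, 367.3, 51.6]
tool_rot: [-3.138, -0.707, 1.837]
force: [0.3, -2.1, 4.9]
clock: 52.7
eef_pos: [583.6, 214.8, 235.3]
rim 471 (array([542.45, 471.02]), (59.4809455871582, 60.04877471923828), 15.497909545898438) [74.74 80.22]
rim 368 (array([538.97, 368.88]), (59.33054733276367, 59.78390121459961), 14.74548625946045) [74.55 80.91]
[(array([ 677.51, -409.6 ]), np.int32(254)), (array([ 577.27, -303.53]), np.int32(274)), (array([ 500.42, -528.86]), np.int32(275))]
wrist 264.5 [515.31 264.29] [129.1  70.4] 1.8 22.5
wrist 368 [514.61 367.55] [127.4  70.8] 0.6 22.8
wrist 471.5 [515.84 471.17] [ 71.4 129.6] 89.5 22.8
top 264.5 [519.39 264.44] [126.9  67.3] 1.4 23.0
top 471.5 [518.   471.37] [ 70.1 128.7] 88.8 23.1
shift [-402.81 -141.05 -300.11] turn [-0.1  -1.03  0.55] at [579.55 217.73 232.42] q [ 0.38  0.84 -0.78  1.63 -0.2   0.9   0.18] w 85.4 t 52.85
```

Cup B is seated at the same rim height. Now cup C at (577,-303).

```bash
python3 go.py 577 -303 200 79 -20
```

```text
shift [-402.81 -141.05 -300.11] turn [-0.09 -1.03  0.47] at [579.55 217.73 232.42] q [ 0.38  0.84 -0.78  1.63 -0.2   0.9   0.18] w 85.4 t 52.85
```

```bash
python3 -m creep '[{"jaw":1,"xyz":[-403,-141,-300],"angular":[-0.09,-1.03,0.47]},{"jaw":1,"xyz":[-403,-141,-300],"angular":[-0.09,-1.03,0.47]},{"jaw":1,"xyz":[-403,-141,-300],"angular":[-0.09,-1.03,0.47]},{"jaw":1,"xyz":[-403,-141,-300],"angular":[-0.09,-1.03,0.47]},{"jaw":1,"xyz":[-403,-141,-300],"angular":[-0.09,-1.03,0.47]},{"jaw":1,"xyz":[-403,-141,-300],"angular":[-0.09,-1.03,0.47]},{"jaw":1,"xyz":[-403,-141,-300],"angular":[-0.09,-1.03,0.47]},{"jaw":1,"xyz":[-403,-141,-300],"angular":[-0.09,-1.03,0.47]},{"jaw":1,"xyz":[-403,-141,-300],"angular":[-0.09,-1.03,0.47]},{"jaw":1,"xyz":[-403,-141,-300],"angular":[-0.09,-1.03,0.47]},{"jaw":1,"xyz":[-403,-141,-300],"angular":[-0.09,-1.03,0.47]},{"jaw":1,"xyz":[-403,-141,-300],"angular":[-0.09,-1.03,0.47]}]' | head -2;  python3 -m creep '[{"jaw":1,"xyz":[0,0,0],"angular":[0,0,0]},{"jaw":1,"xyz":[0,0,0],"angular":[0,0,0]},{"jaw":1,"xyz":[0,0,0],"angular":[0,0,0]}]'|head -4; python3 look.py w11; python3 go.py 577 -303.5 150 79 -45;python3 go.py 577 -303.5 100 79 -45;python3 go.py 577 -303.5 33 79 -45
```

```text
clock: 54.35
eef_pos: [578.5, -300.9, 200.6]
clock: 54.72
eef_pos: [577.6, -303.7, 200.9]
tool_rot: [3.14, 0.344, 1.381]
force: [-0.3, 0.3, 0.3]
px [273 123] 4981 c [ 577.28 -304.15] size [51.3 50.2] ang%45 33.7 mean [ 577.57 -302.44   56.66] S 13.0
px [431 236] 3019 c [ 677.05 -409.11] size [50.6 51.4] ang%45 16.2 mean [ 676.93 -407.11   56.6 ] S 126.0
px [311 282] 556 c [ 566.47 -418.41] size [23.7 24.4] ang%45 12.5 mean [ 566.57 -416.73   55.8 ] S 11.0
px [252 366] 1470 c [ 500.77 -529.36] size [51.  50.5] ang%45 11.0 mean [ 501.32 -527.25   56.56] S 173.0
shift [17.35 -0.65 47.83] turn [ 0.   -0.44  0.  ] at [ 577.54 -303.81  200.88] q [ 0.29  0.67 -0.04  1.65  0.49  0.86 -0.26] w 85.2 t 54.775
shift [34.21 -0.71 94.91] turn [ 0.   -0.44  0.  ] at [ 577.54 -303.81  200.88] q [ 0.29  0.67 -0.04  1.65  0.49  0.86 -0.26] w 85.2 t 54.775
shift [ 56.8   -0.79 157.98] turn [ 0.   -0.44  0.  ] at [ 577.54 -303.81  200.88] q [ 0.29  0.67 -0.04  1.65  0.49  0.86 -0.26] w 85.2 t 54.775
```

```bash
python3 -m creep '[{"jaw":1,"xyz":[17,-0.5,48],"angular":[0,-0.44,0]},{"jaw":1,"xyz":[17,-0.5,48],"angular":[0,-0.44,0]},{"jaw":1,"xyz":[34,-0.5,95],"angular":[0,-0.44,0]},{"jaw":1,"xyz":[34,-0.5,95],"angular":[0,-0.44,0]},{"jaw":1,"xyz":[34,-0.5,95],"angular":[0,-0.44,0]},{"jaw":1,"xyz":[57,-0.5,158],"angular":[0,-0.44,0]},{"jaw":1,"xyz":[57,-0.5,158],"angular":[0,-0.44,0]},{"jaw":1,"xyz":[57,-0.5,158],"angular":[0,-0.44,0]},{"jaw":1,"xyz":[57,-0.5,158],"angular":[0,-0.44,0]}]'; python3 go.py 577.3 -303.8 33 79 -45
```

```text
clock: 55.9
eef_pos: [579.0, -304.7, 36.9]
tool_rot: [3.132, 0.784, 1.373]
force: [0.3, 0.6, -0.6]
width: 85.2
gripper_force: 0.0
shift [ 3.17 -1.82  2.35] turn [ 0.01 -0.   -0.  ] at [ 578.95 -304.72   36.91] q [-0.11  1.06  0.31  1.73  0.87  0.69 -0.9 ] w 85.2 t 55.9
```

```bash
python3 -m creep '[{"jaw":1,"xyz":[3,-1,2],"angular":[0,0,0]},{"jaw":0,"xyz":[3,-1,2],"angular":[0,0,0]},{"jaw":-1,"xyz":[3,-1,2],"angular":[0,0,0]},{"jaw":-1,"xyz":[3,-1,2],"angular":[0,0,0]},{"jaw":-1,"xyz":[3,-1,2],"angular":[0,0,0]},{"jaw":-1,"xyz":[-37,-1,-40],"angular":[0,0,0]},{"jaw":-1,"xyz":[-77,-1,-80],"angular":[0,0,0]},{"jaw":-1,"xyz":[-77,-1,-80],"angular":[0,0,0]}]'; python3 go.py 470 -120 130 90 50
```

```text
clock: 56.9
eef_pos: [578.4, -302.4, 148.2]
tool_rot: [3.129, 0.784, 1.372]
force: [0.6, 0.1, -2.5]
width: 54.6
gripper_force: 64.2
shift [ 124.34 -141.14  -99.94] turn [ 0.02  1.65 -0.21] at [ 578.45 -302.42  148.23] q [-0.1   0.87  0.28  1.73  0.82  0.82 -0.75] w 54.6 t 56.9
```

```bash
python3 -m creep '[{"jaw":-1,"xyz":[124,-141,-100],"angular":[0.02,1.65,-0.21]},{"jaw":-1,"xyz":[124,-141,-100],"angular":[0.02,1.65,-0.21]},{"jaw":-1,"xyz":[124,-141,-100],"angular":[0.02,1.65,-0.21]},{"jaw":-1,"xyz":[124,-141,-100],"angular":[0.02,1.65,-0.21]},{"jaw":-1,"xyz":[124,-141,-100],"angular":[0.02,1.65,-0.21]},{"jaw":-1,"xyz":[124,-141,-100],"angular":[0.02,1.65,-0.21]},{"jaw":-1,"xyz":[124,-141,-100],"angular":[0.02,1.65,-0.21]},{"jaw":-1,"xyz":[124,-141,-100],"angular":[0.02,1.65,-0.21]},{"jaw":-1,"xyz":[124,-141,-100],"angular":[0.02,1.65,-0.21]},{"jaw":-1,"xyz":[124,-141,-100],"angular":[0.02,1.65,-0.21]},{"jaw":-1,"xyz":[124,-141,-100],"angular":[0.02,1.65,-0.21]},{"jaw":-1,"xyz":[124,-141,-100],"angular":[0.02,1.65,-0.21]}]'; python3 go.py 470 -120 50 90 50;python3 go.py 470 -120 30 90 50
```

```text
clock: 58.4
eef_pos: [468.3, -117.6, 128.7]
tool_rot: [-3.131, -0.868, 1.565]
force: [0.1, 0.1, -1.1]
width: 54.8
gripper_force: 64.3
shift [-61.62   2.26  48.99] turn [-0.01  0.   -0.  ] at [ 468.27 -117.57  128.7 ] q [ 1.11  1.06 -0.86  1.79 -0.05  0.94  0.47] w 54.8 t 58.4
shift [-76.89   2.39  61.92] turn [-0.01  0.   -0.  ] at [ 468.27 -117.57  128.7 ] q [ 1.11  1.06 -0.86  1.79 -0.05  0.94  0.47] w 54.8 t 58.4
```

```bash
python3 -m creep '[{"jaw":-1,"xyz":[-31,0,25],"angular":[0,0,0]},{"jaw":-1,"xyz":[-61,0,50],"angular":[0,0,0]},{"jaw":-1,"xyz":[-70,0,57],"angular":[0,0,0]},{"jaw":-1,"xyz":[-74,0,60.5],"angular":[0,0,0]},{"jaw":-1,"xyz":[-76,0,62],"angular":[0,0,0]},{"jaw":-1,"xyz":[-76,0,62],"angular":[0,0,0]}]'; python3 -m creep '[{"jaw":-1,"xyz":[-1,0,1],"angular":[0,0,0]},{"jaw":-1,"xyz":[-1,0,1],"angular":[0,0,0]}]'
```

```text
clock: 59.15
eef_pos: [467.5, -120.7, 29.8]
tool_rot: [-3.13, -0.871, 1.56]
force: [1.0, 1.2, -2.4]
width: 54.3
gripper_force: 64.2
clock: 59.4
eef_pos: [467.5, -120.6, 29.6]
tool_rot: [-3.13, -0.873, 1.56]
force: [-1.2, -3.6, 8.5]
width: 54.7
gripper_force: 65.3
```

```bash
python3 -m creep '[{"jaw":0.4,"xyz":[0.5,0,-0.5],"angular":[0,0,0]},{"jaw":0.85,"xyz":[0.5,0,-0.5],"angular":[0,0,0]},{"jaw":0.9,"xyz":[0.5,0,-0.5],"angular":[0,0,0]},{"jaw":0.9,"xyz":[46,0,-39],"angular":[0,0,0]},{"jaw":0.9,"xyz":[81,0,-60],"angular":[0,0,0]},{"jaw":1,"xyz":[81,0,-60],"angular":[0,-1.66,0]},{"jaw":1,"xyz":[81,0,-60],"angular":[0,-1.66,0]},{"jaw":1,"xyz":[81,0,-60],"angular":[0,-1.66,0]},{"jaw":1,"xyz":[81,0,-60],"angular":[0,-1.66,0]},{"jaw":1,"xyz":[81,0,-60],"angular":[0,-1.66,0]},{"jaw":1,"xyz":[81,0,-60],"angular":[0,-1.66,0]},{"jaw":1,"xyz":[81,0,-60],"angular":[0,-1.66,0]}]'|head -2; python3 -m creep '[{"jaw":1,"xyz":[0,0,0],"angular":[0,-0.43,0]},{"jaw":1,"xyz":[0,0,0],"angular":[0,-0.43,0]},{"jaw":1,"xyz":[0,0,0],"angular":[0,-0.43,0]},{"jaw":1,"xyz":[0,0,0],"angular":[0,-0.43,0]},{"jaw":1,"xyz":[0,0,0],"angular":[0,-0.43,0]}]'|head -4;python3 lie.py w12 470 -120; python3 go.py 468 -113 80 90 -45; python3 go.py 468 -113 29 90 -45
```

```text
clock: 60.9
eef_pos: [467.3, -114.0, 127.3]
clock: 61.52
eef_pos: [466.6, -115.1, 126.7]
tool_rot: [-3.115, 0.776, 1.584]
force: [-0.3, -0.7, -1.0]
wrist 15541 (array([ 465.83, -119.86]), (60.09941864013672, 62.010162353515625), 0.5503724217414856) [ 435.53 -150.97    5.  ] [495.62 -88.65  60.35]
top 482 (array([ 467.53, -134.79]), (82.39864349365234, 100.15777587890625), 12.862510681152344) [ 421.41 -187.76    5.02] [518.84 -89.49  63.62]
shift [34.8   2.19 31.74] turn [-0.02 -0.01  0.01] at [ 466.65 -115.62  127.06] q [-0.56  0.83  0.4   2.13  0.82  0.64 -1.01] w 85.2 t 61.625
shift [70.5   3.11 68.15] turn [-0.02 -0.01  0.01] at [ 466.65 -115.62  127.06] q [-0.56  0.83  0.4   2.13  0.82  0.64 -1.01] w 85.2 t 61.625
```

```bash
python3 -m creep '[{"jaw":1,"xyz":[30,1,36],"angular":[-0.02,-0.01,0]},{"jaw":1,"xyz":[58,1.5,65],"angular":[-0.02,-0.01,0]},{"jaw":1,"xyz":[65.5,1.5,73],"angular":[-0.02,-0.01,0]},{"jaw":1,"xyz":[65.5,1.5,73],"angular":[-0.02,-0.01,0]},{"jaw":1,"xyz":[65.5,1.5,73],"angular":[-0.02,-0.01,0]},{"jaw":0,"xyz":[65.5,1.5,73],"angular":[-0.02,-0.01,0]},{"jaw":-1,"xyz":[65.5,1.5,73],"angular":[-0.02,-0.01,0]},{"jaw":-1,"xyz":[65.5,1.5,73],"angular":[-0.02,-0.01,0]},{"jaw":-1,"xyz":[65.5,1.5,73],"angular":[-0.02,-0.01,0]},{"jaw":-1,"xyz":[25.5,1.5,33],"angular":[-0.02,-0.01,0]},{"jaw":-1,"xyz":[-12,1.5,-6],"angular":[-0.02,-0.01,0]},{"jaw":-1,"xyz":[-12,1.5,-6],"angular":[-0.02,-0.01,0]}]'; python3 go.py 540 170 175 100 40.5
```

```text
clock: 63.12
eef_pos: [469.8, -118.9, 142.2]
tool_rot: [3.139, 0.784, 1.577]
force: [0.4, 0.7, -2.2]
width: 56.5
gripper_force: 64.1
shift [ 181.1    72.54 -226.71] turn [-0.01  1.49 -0.18] at [ 469.85 -118.88  142.15] q [-0.57  0.8   0.41  2.14  0.85  0.64 -1.03] w 56.5 t 63.125
```

```bash
python3 -m creep '[{"jaw":-1,"xyz":[181,72,-227],"angular":[-0.01,1.49,-0.18]},{"jaw":-1,"xyz":[181,72,-227],"angular":[-0.01,1.49,-0.18]},{"jaw":-1,"xyz":[181,72,-227],"angular":[-0.01,1.49,-0.18]},{"jaw":-1,"xyz":[181,72,-227],"angular":[-0.01,1.49,-0.18]},{"jaw":-1,"xyz":[181,72,-227],"angular":[-0.01,1.49,-0.18]},{"jaw":-1,"xyz":[181,72,-227],"angular":[-0.01,1.49,-0.18]},{"jaw":-1,"xyz":[181,72,-227],"angular":[-0.01,1.49,-0.18]},{"jaw":-1,"xyz":[181,72,-227],"angular":[-0.01,1.49,-0.18]},{"jaw":-1,"xyz":[181,72,-227],"angular":[-0.01,1.49,-0.18]},{"jaw":-1,"xyz":[181,72,-227],"angular":[-0.01,1.49,-0.18]},{"jaw":-1,"xyz":[181,72,-227],"angular":[-0.01,1.49,-0.18]},{"jaw":-1,"xyz":[181,72,-227],"angular":[-0.01,1.49,-0.18]}]'|head -2;python3 -m creep '[{"jaw":-1,"xyz":[0,0,0],"angular":[0,0,0]},{"jaw":-1,"xyz":[0,0,0],"angular":[0,0,0]},{"jaw":-1,"xyz":[0,0,0],"angular":[0,0,0]}]'; python3 held.py; python3 wells.py; python3 stat.py; python3 go.py 540 263 80 100 40.5
```

```text
clock: 64.62
eef_pos: [537.6, 172.4, 172.0]
clock: 65.0
eef_pos: [538.0, 170.5, 171.0]
tool_rot: [-3.139, -0.707, 1.743]
force: [-0.8, 0.2, -2.6]
width: 57.0
gripper_force: 64.7
n 16354 zmax 27.735709840765896
rim centre rel TCP [-1.42  1.28] 26.241199097456054 rect (-1.4277782440185547, 1.3492546081542969) (59.842376708984375, 59.698509216308594) 10.0 normal deg xy [0.46 0.2 ] 6811
foot rel TCP [ -1.89   1.08 -31.76] tool lean 40.09264805037994 TCP [537.98 170.52 171.03] [-0.84  0.24 -2.57]
wrist 264.5 [512.69 278.67] [136.6  58.1] 13.8 23.4
wrist 368 [515.71 366.72] [129.9  70.9] 0.7 23.4
wrist 471.5 [517.79 470.7 ] [130.3  71.8] 0.4 23.5
top 264.5 [518.29 264.57] [128.3  67.5] 1.4 22.8
top 368 [515.27 368.96] [128.1  70.5] 1.3 22.9
top 471.5 [519.32 470.38] [ 70.1 130.4] 89.8 22.8
rim 471 (array([542.17, 471.33]), (60.34601593017578, 59.34729766845703), 65.48824310302734) [74.28 81.89]
rim 368 (array([539.17, 369.2 ]), (60.66374969482422, 59.329795837402344), 62.94386291503906) [75.26 81.1 ]
[(array([ 677.17, -409.51]), np.int32(255)), (array([ 499.99, -528.66]), np.int32(262))]
shift [  9.98  18.22 128.14] turn [-0. -0. -0.] at [537.98 170.37 170.92] q [ 0.49  0.87 -0.77  1.84 -0.23  0.68  0.26] w 56.7 t 65.2
```

```bash
python3 -m creep '[{"jaw":-1,"xyz":[-35,0,-62],"angular":[0,0,0]},{"jaw":-1,"xyz":[-35,0,-62],"angular":[0,0,0]},{"jaw":-1,"xyz":[-35,0,-62],"angular":[0,0,0]},{"jaw":-1,"xyz":[-35,0,-62],"angular":[0,0,0]},{"jaw":-1,"xyz":[-35,0,-62],"angular":[0,0,0]}]'; python3 wells.py|head -3; python3 held.py; python3 go.py 540 263 80 100 40.5
```

```text
clock: 65.82
eef_pos: [548.8, 105.9, 195.3]
tool_rot: [-3.138, -0.709, 1.744]
force: [0.7, 0.3, -2.9]
width: 56.9
gripper_force: 65.0
wrist 264.5 [516.95 262.94] [130.2  70.8] 1.8 23.0
wrist 368 [516.04 365.96] [129.7  71.5] 0.2 23.3
wrist 471.5 [518.   469.63] [ 72.3 130.9] 88.9 23.5
n 15793 zmax 27.820328863775043
rim centre rel TCP [-1.05  1.11] 26.2893799491685 rect (-1.2267680168151855, 1.1032600402832031) (59.71289825439453, 59.73326110839844) 54.8 normal deg xy [ 0.78 -0.14] 6748
foot rel TCP [ -1.83   1.25 -31.71] tool lean 40.12761502693771 TCP [549.1  105.54 195.27] [ 0.24  0.24 -1.09]
shift [ 44.21  18.69 189.55] turn [-0. -0. -0.] at [549.22 105.33 195.27] q [ 0.59  0.85 -0.77  1.77 -0.2   0.83  0.3 ] w 56.7 t 65.975
```

```bash
python3 go.py 541.4 263.4 75 100 40.5
```

```text
shift [ 41.07  20.15 193.44] turn [-0. -0. -0.] at [549.22 105.33 195.27] q [ 0.59  0.85 -0.77  1.77 -0.2   0.83  0.3 ] w 56.7 t 65.975
```

```bash
python3 -m creep '[{"jaw":-1,"xyz":[41,20,193.5],"angular":[0,0,0]},{"jaw":-1,"xyz":[41,20,193.5],"angular":[0,0,0]},{"jaw":-1,"xyz":[41,20,193.5],"angular":[0,0,0]},{"jaw":-1,"xyz":[41,20,193.5],"angular":[0,0,0]},{"jaw":-1,"xyz":[41,20,193.5],"angular":[0,0,0]},{"jaw":-1,"xyz":[41,20,193.5],"angular":[0,0,0]},{"jaw":-1,"xyz":[41,20,193.5],"angular":[0,0,0]}]'|head -3; python3 held.py;python3 go.py 541.4 263.4 57 100 40.5
```

```text
clock: 66.85
eef_pos: [543.3, 260.9, 75.6]
tool_rot: [-3.141, -0.707, 1.741]
n 16209 zmax 27.66615449145948
rim centre rel TCP [-1.7   1.54] 26.394447258538506 rect (-1.6899642944335938, 1.5744476318359375) (59.64081573486328, 59.48273849487305) 9.8 normal deg xy [0.37 0.04] 6364
foot rel TCP [ -2.07   1.5  -31.6 ] tool lean 40.06500305528839 TCP [543.26 260.91  75.57] [-0.13 -0.87 -2.15]
shift [-10.11  -1.23  15.76] turn [ 0.  0. -0.] at [543.07 261.1   75.55] q [ 0.31  1.03 -0.73  1.84 -0.22  0.45  0.23] w 56.7 t 66.9
```

```bash
python3 -m creep '[{"jaw":-1,"xyz":[-10,-1.2,15.5],"angular":[0,0,0]},{"jaw":-1,"xyz":[-10,-1.2,15.5],"angular":[0,0,0]},{"jaw":-1,"xyz":[-10,-1.2,15.5],"angular":[0,0,0]},{"jaw":-1,"xyz":[-10,-1.2,15.5],"angular":[0,0,0]},{"jaw":-1,"xyz":[-10,-1.2,15.5],"angular":[0,0,0]}]'|head -4;python3 go.py 541.4 263.4 54 100 40.5
```

```text
clock: 67.53
eef_pos: [540.4, 264.9, 56.9]
tool_rot: [-3.139, -0.708, 1.743]
force: [0.0, -1.0, -1.9]
shift [-3.15  0.74  1.14] turn [-0. -0. -0.] at [540.39 264.9   56.91] q [ 0.3   1.06 -0.73  1.85 -0.21  0.42  0.24] w 56.6 t 67.525
```

```bash
python3 -m creep '[{"jaw":-1,"xyz":[-2.7,0.7,0.8],"angular":[0,0,0]},{"jaw":-1,"xyz":[-2.7,0.7,0.8],"angular":[0,0,0]},{"jaw":-1,"xyz":[-2.7,0.7,0.8],"angular":[0,0,0]}]'|head -4;python3 -m creep '[{"jaw":-1,"xyz":[-1,0,1],"angular":[0,0,0]},{"jaw":-1,"xyz":[-1,0,1],"angular":[0,0,0]}]'|head -4;python3 -m creep '[{"jaw":-1,"xyz":[-0.8,0,0.8],"angular":[0,0,0]},{"jaw":-1,"xyz":[-0.8,0,0.8],"angular":[0,0,0]}]'|head -4
```

```text
clock: 67.9
eef_pos: [541.2, 263.4, 54.3]
tool_rot: [-3.138, -0.708, 1.742]
force: [0.0, 0.3, -2.2]
clock: 68.15
eef_pos: [541.1, 263.3, 52.7]
tool_rot: [-3.138, -0.708, 1.742]
force: [-0.0, -0.4, -1.7]
clock: 68.4
eef_pos: [541.2, 263.4, 52.0]
tool_rot: [-3.139, -0.708, 1.743]
force: [0.2, -0.4, -0.5]
```

At well-floor height; one more touch, then release.

```bash
python3 -m creep '[{"jaw":-1,"xyz":[-0.4,0,0.4],"angular":[0,0,0]},{"jaw":-1,"xyz":[-0.4,0,0.4],"angular":[0,0,0]}]'|head -4; python3 -m creep '[{"jaw":0.5,"xyz":[0,0,0],"angular":[0,0,0]},{"jaw":0.8,"xyz":[0,0,0],"angular":[0,0,0]},{"jaw":0.8,"xyz":[0,0,0],"angular":[0,0,0]},{"jaw":0.8,"xyz":[0,0,0],"angular":[0,0,0]},{"jaw":0.8,"xyz":[0,0,-30],"angular":[0,0,0]},{"jaw":0.8,"xyz":[0,0,-80],"angular":[0,0,0]},{"jaw":0.8,"xyz":[0,0,-140],"angular":[0,0,0]},{"jaw":1,"xyz":[0,0,-200],"angular":[0,0,0]},{"jaw":1,"xyz":[0,0,-260],"angular":[0,0,0]},{"jaw":1,"xyz":[0,0,-260],"angular":[0,0,0]},{"jaw":1,"xyz":[0,0,-260],"angular":[0,0,0]},{"jaw":1,"xyz":[0,0,-260],"angular":[0,0,0]}]'; python3 stat.py
python3 - <<'E'
from h import *
im,P=cloud('wrist'); cv2.imwrite('pics/w13.png',im[:,:,::-1])
for y in(471,368,264.5):
    m=(P[...,2]>74)&(P[...,2]<90)&(abs(P[...,0]-541)<45)&(abs(P[...,1]-y)<45); q=P[m]
    c=q.mean(0); n=np.linalg.svd(q-c,full_matrices=False)[2][2]; b=(abs(P[...,2]-23)<4)&(abs(P[...,0]-519)<68)&(abs(P[...,1]-y)<42)
    print(y,'rim',rect(q)[0],'z',c[2],'tilt deg',np.degrees(np.arccos(abs(n[2]))),'board',rect(P[b]))
E
```

```text
clock: 68.65
eef_pos: [541.2, 263.5, 51.9]
tool_rot: [-3.139, -0.708, 1.743]
force: [-1.4, -2.0, 4.9]
clock: 70.15
eef_pos: [569.5, 98.1, 247.7]
tool_rot: [-3.135, -0.709, 1.743]
force: [-1.0, -0.1, -1.5]
width: 85.4
gripper_force: 0.0
rim 471 (array([541.36, 470.37]), (61.50390625, 59.98035430908203), 64.47000885009766) [74.23 81.03]
rim 368 (array([539.25, 368.51]), (58.5850830078125, 60.08123016357422), 13.294963836669922) [75.24 81.51]
rim 264.5 (array([540.71, 265.74]), (59.83156967163086, 58.69169998168945), 56.650848388671875) [75.07 81.06]
[(array([ 676.99, -409.66]), np.int32(255)), (array([ 499.85, -529.69]), np.int32(256))]
471 rim [541.   470.72] z 77.05197278239338 tilt deg 0.2434708813101406 board (array([518.29, 469.81]), (71.33573913574219, 129.87570190429688), 89.79630279541016)
368 rim [537.99 366.99] z 77.21175109231075 tilt deg 0.2521297269080837 board (array([515.88, 366.71]), (129.72320556640625, 71.4243392944336), 0.8627043962478638)
264.5 rim [539.61 263.85] z 77.3643405128869 tilt deg 0.35715374194830535 board (array([516.94, 262.69]), (130.29119873046875, 70.69107055664062), 1.3597490787506104)
```

View pics/w13.png

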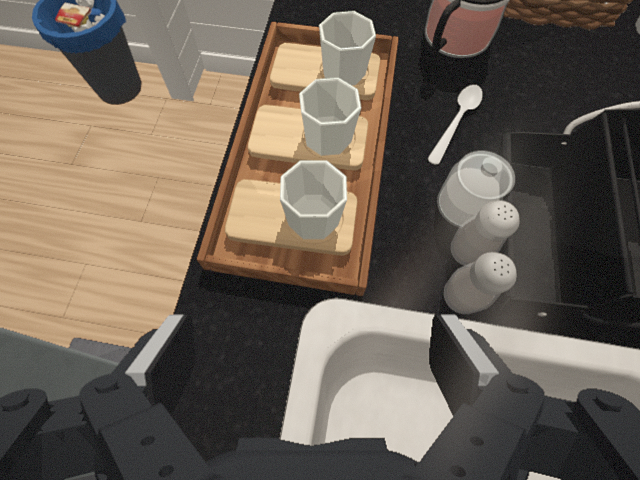

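All three cups, at (347,47), (330,117) and (313,197), stand mouth-up in their wells with tilt under 0.4° and equal rim heights, and the bystanders stand as before. Handing in.

```bash
python3 -c "
from cell import ctrl
print(ctrl.finish_job())"
```

```text
the job is handed in; nothing more can be done
None
```

The job is handed in: three boards lie flat in the tray, and each of the three white cups stands mouth-up in its own well, tilted less than 0.4° and about 1–2 mm off centre by the camera; the simulator gave no verdict back.

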